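Set up a pair of hinge plates for drilling and check them under the magnifier

TASK

Set up the pair of hinge-plate blanks for drilling: lay the loose steel blank squarely on the one lying on the bench block, edges flush, then the brass drilling template squarely on top of the two, setting each down gently rather than dropping it. Then pick up the magnifier by its handle and hold it for me, level and still, centred over the middle hole of the template with its lens at the focal height marked by the red tip of the surface gauge's pointer; the program finishes while still holding it there, for I look through it. Keep the magnifier off the plates, block and gauge, and leave the gauge and the other things on the bench where they are.

Things in the scene. Friction and masses are not known exactly. Their poses are not given: they have to be found in the camera images.
- block: fixed dark steel bench block, 110 x 110 mm, 25 mm high, flat top; origin at the centre of its underside (on the bench), x and y along its sides, z up
- blank_low: bright steel hinge-plate blank lying flat on the bench block, loose, 70 (x) x 44 (y) x 8 mm (z), 0.19 kg, blue scribed cross and four punch marks on its top; origin at the centre of its underside
- blank: the loose steel blank, same as the other one (70 x 44 x 8 mm, 0.19 kg), lying flat on the bare bench; origin at the centre of its underside, x along the 70 mm side; the plates are the same turned by half a turn
- template: brass drilling template, 70 (x) x 44 (y) x 8 mm (z), about 0.18 kg, with a 16 mm middle hole and four 9 mm holes, lying flat on the bare bench; origin at the centre of its underside, x along the 70 mm side
- sight_hole (a point): centre of the template's 16 mm middle hole, at its top face (8 mm above the template's origin)
- magnifier: magnifier (reading lens) lying flat on the bench, 0.11 kg: round steel rim 72 mm in diameter and 16 mm thick around a glass lens, and a straight black handle with flat sides, 16 mm wide and 18 mm high, in line with the lens from 50 to 144 mm from the lens centre along the body's -x; z up, square to the lens; origin under the lens centre, on the plane it lies on
- lens (a point): centre of the magnifier's lens, 8 mm above the magnifier's origin
- handle (a point): good grip point, near the balance point, in the middle of the handle's thickness: 80 mm from the lens centre along the magnifier's -x, 9 mm above its underside; grip it across its 16 mm width (the magnifier's y)
- gauge: surface gauge standing loose on the bench, 1.3 kg: grey base 75 x 58 x 30 mm, upright 10 mm steel spindle to 215 mm high, clamp on the spindle with a level scriber whose red tip points to the gauge's -x, towards the bench block; the clamp is tight and differs in height from run to run; origin at the centre of the base's underside
- pointer_tip (a point): red tip of the gauge's pointer, about 115 to 155 mm above the bench; its height is the focal height for the lens centre; beside the block, 105 to 145 mm from the block's centre
- helmet: bystander: riveted steel helmet bowl, 200 mm across, 145 mm high; origin at the centre of its underside
- hammer: bystander: hammer, 280 mm long, lying on the bench
- rivet_tin: bystander: open aluminium tin of brass rivets, 72 mm across, 45 mm high; origin at the centre of its underside
- marker: bystander: blue and black marking pen, 125 mm long, 13 mm thick, lying on the bench
- brow_band: bystander: bent steel band standing on its edge, 35 mm high, an arc of 90 mm radius about its origin
- tape_measure: bystander: yellow and black tape measure, 75 x 56 x 45 mm; origin at the centre of its underside
There are look-alikes about, which are no part of the job. Leave any purple look-alike of the gauge alone. Leave any green look-alike of the blank_low alone.

How it is judged:
By the outcome, as a careful person would: the job done as asked, in the order asked, and still so for the second after the job is handed in, while the arm keeps its last pose, push and grip.
It also fails if it takes over 64 s, if anything falls off the work surface, if the arm or the gripper's body presses on something with over 40 N, if the wrist force passes 120 N, or if a joint passes its speed limit or range.

ROBOT

A 7-joint arm with a two-finger parallel gripper is mounted at the origin on the work surface. World frame = base frame: x ahead of the robot, y to its left, z up, the work surface at z = 0. Lengths are in m, angles in rad, forces in N, time in s.
With the tool pointing down it reaches from about 0.425 to 0.8 m from the base axis. Payload 8.3 kg.
Tool frame: the origin (TCP) lies midway between the tips of the shut fingers; the grasp point (between the pads) lies 19 mm behind it; z points along the fingers, y is the direction in which the jaws open and shut (so a half turn about z gives the same grasp; the last joint's range is limited). The gripper opens to 85 mm and grips with 20 to 120 N. Pads are 22 mm wide; open, the fingers measure 114 mm over their backs; the gripper's body (76 mm by 85 mm) begins 54 mm behind the grasp point. The pads swing forward as they close: fully open they stand 13 mm farther back than shut.
Start: joints at [-1.294, 0.383, 0.016, 1.37, -0.006, 1.388, -0.046], TCP at [0.208, 0.589, 0.231] pointing down, gripper open.
Joint ranges: [-2.95, 2.95], [-0.25, 2.06], [-1.52, 1.56], [0.18, 2.33], [-1.44, 4.58], [0.02, 2.06], [-3.01, 3.01]. Speed limits (rad/s): [2.39, 2.39, 3.01, 3.01, 3.14, 3.14, 3.14].

INTERFACE

Orientations are given as a unit quaternion [x, y, z, w].
In Python, from workcell import ctrl, imaging, job gives the robot as it stands.
- The arm moves only by the tool apply_moves, never from a script. Its argument "increments" is a list of rows, each a list of 7 numbers: the turn, a rotation vector about the tool's x, y, z in rad, then the shift along the tool's x, y, z in cm, then the finger opening in cm, from 0 to 8.54. In form: [[rx, ry, rz, tx, ty, tz, gripper], ...]. A call has 1 to 8 rows; each row is the pose to reach, as a shift and turn from the pose measured when the call began, along the tool's axes at that moment; what a row does not reach only later rows make up. A row lasts 1/10 s, in which the tool goes at most 50 mm and 8.59 degrees, less where a joint would pass 70% of its speed; a pose out of reach is approached as far as the arm can. A call with a gripper value outside its range is refused whole. The fingers move at their own pace and stop on an object; the grip force is fixed at half the most. Time passes only in rows, so rows that repeat a pose let the fingers close. It gives the time, the measured TCP pose, the force and the opening at its end, in the units of the state.
- ctrl.observe(): the state, without advancing time (a new reading comes with each control period).
- imaging.snapshot(name): name is "scene" or "top" or "wrist"; returns a dict with "pixels" (480x640x3 uint8, red, green, blue), "range_z" (480x640 float32, m along the optical axis (not along the pixel's ray), 0 where there is no reading), "K" (3x3 intrinsics, pixels), "rvec" (rotation vector, rad) and "tvec" (3), from world to camera coordinates, as OpenCV has them. Camera axes: x right, y down, z forward; pixel columns grow to the right and rows downward; lengths in m; the calibration is good to about 2 mm. The wrist camera is an equidistant fisheye: a pixel r from the principal point sees the ray r / f radians off the axis. A picture is of the moment at which its call begins.
- job.hand_in(): hands the job in, once; it reports no verdict.
The state is a dict: "time_s": time; "q": joint angles; "dq": joint speeds; "joint_efforts": joint torques, N m; "tool_pos": TCP position; "orientation": TCP orientation; "wrist_force": force on the tool from outside, world axes, zero at the start; "moment": the same for the moment, N m; "finger_gap": finger opening in m.
Only numpy, scipy, OpenCV 4.12 (cv2) and the standard library are available. Lean on these libraries where they do the work, as an engineer would, in place of code of your own. Each camera call takes 0.05 s, during which the arm holds its last target. There are 200 camera calls.

## Working session

There is one attempt and no reset: what is moved stays moved. The work goes in short steps, Python scripts to look and compute and a tool call to move; the robot and the scene stay as the last step left them, time stands still between calls to the robot, and variables do not carry over. Pictures are saved under pics/ and viewed, about 8 in all and at most 12, crops included, and the job is handed in when it is done.

Besides the shell and the picture viewer there is one more tool, called after ">>>" as name(argument=value, ...) on one line, values as JSON. apply_moves: Moves the arm, as the interface text tells. Its arguments: {"type":"object","properties":{"increments":{"type":"array"}},"required":["increments"]}

```bash
ls; mkdir -p pics; cat > h.py <<'E'
import numpy as np, cv2
from scipy.spatial.transform import Rotation as R
from workcell import ctrl, imaging, job
def snap(n,save=None):
    s=imaging.snapshot(n)
    if save: cv2.imwrite('pics/'+save+'.png',s['pixels'][:,:,::-1])
    return s
def world(s):
    """per pixel world points from range_z (pinhole cams)"""
    K=s['K'];v,u=np.mgrid[:480,:640];z=s['range_z']
    p=np.stack([(u-K[0,2])/K[0,0]*z,(v-K[1,2])/K[1,1]*z,z],-1)
    M=cv2.Rodrigues(np.array(s['rvec'],float))[0]
    return (p-np.ravel(s['tvec']))@M
def cast(s,uv,h):
    """pixels onto plane z=h"""
    K=s['K'];M=cv2.Rodrigues(np.array(s['rvec'],float))[0];uv=np.atleast_2d(uv).astype(float)
    d=np.c_[(uv[:,0]-K[0,2])/K[0,0],(uv[:,1]-K[1,2])/K[1,1],np.ones(len(uv))]@M
    c=-M.T@np.ravel(s['tvec'])
    return c+d*((h-c[2])/d[:,2])[:,None]
E
python3 - <<'E'
from h import *
for n in('scene','top'):
    s=snap(n,n); np.savez(n+'.npz',**{k:np.array(v) for k,v in s.items()})
    print(n,s['K'],s['rvec'],s['tvec'])
print(ctrl.observe())
E
```

```text
pics
scene [[434.59038287   0.         319.63038165]
 [  0.         434.59038287 238.1914035 ]
 [  0.           0.           1.        ]] [ 2.09798896  1.46356081 -0.50716566] [-0.22686158 -0.34646325  1.70188524]
top [[606.86249143   0.         312.27828068]
 [  0.         606.86249143 236.68875994]
 [  0.           0.           1.        ]] [ 2.15794868 -2.13473464  0.1943263 ] [0.0107629  0.55364648 1.68046412]
{'time_s': 0.1, 'q': array([-1.29390619,  0.38418732,  0.01635907,  1.371028  , -0.00630989,
        1.38819746, -0.04651387]), 'dq': array([-0.00090379, -0.00150004, -0.00096541, -0.00276057,  0.00111219,
        0.00070529,  0.00075289]), 'joint_efforts': array([ 3.47621775e-03, -6.29138374e+01,  8.48031677e-01, -3.72759569e+01,
        1.69627857e-02,  1.03870395e-02,  3.08156120e-05]), 'tool_pos': array([0.20810922, 0.58886279, 0.23036755]), 'orientation': array([ 1.69047975e-01,  9.85607426e-01, -8.73925983e-04, -1.44478920e-04]), 'wrist_force': array([-0.26063471,  0.01139389, -0.16311092]), 'moment': array([ 0.00984963,  0.01732872, -0.01126847]), 'finger_gap': 0.0851180628496814}
```

View pics/top.png

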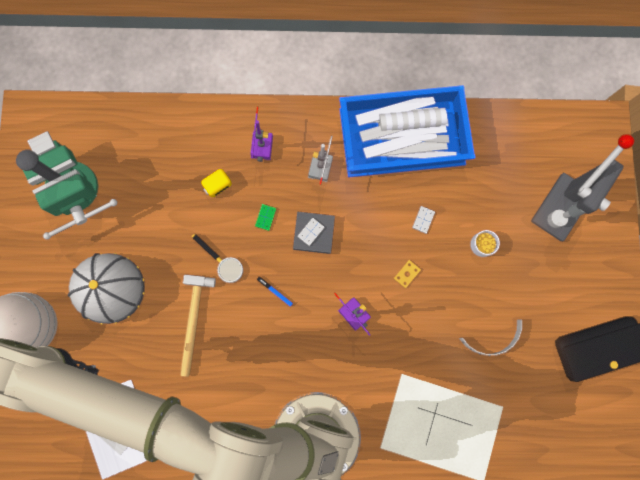

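View pics/scene.png

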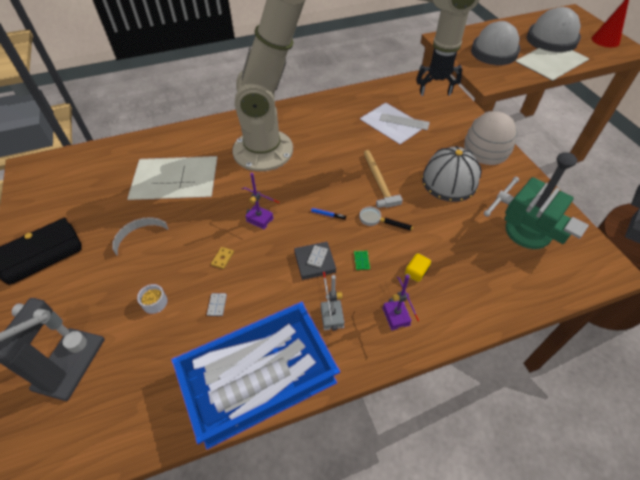

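Top view: the block with `blank_low` is at (313,232), the loose blank at (424,219), and the brass template at (407,273). The magnifier's lens is at (230,270) with its handle running to (195,237). The grey gauge is at (321,165). The look-alikes are two purple gauges at (261,145) and (355,313), and a green plate at (265,217). Next I'll measure and make one enlarged crop.

```bash
cat >> h.py <<'E'
def rect(s,mask,h,roi):
    """min-area rectangle of largest blob in roi (u0,v0,u1,v1), hull cast on plane h -> centre, dims, long-axis angle"""
    m=np.zeros((480,640),np.uint8);u0,v0,u1,v1=roi
    m[v0:v1,u0:u1]=mask[v0:v1,u0:u1]*255
    m=cv2.morphologyEx(m,cv2.MORPH_CLOSE,np.ones((3,3)))
    c=max(cv2.findContours(m,cv2.RETR_EXTERNAL,cv2.CHAIN_APPROX_NONE)[0],key=cv2.contourArea)
    P=cast(s,c[:,0,:],h)[:,:2]
    (cx,cy),(w,l),a=cv2.minAreaRect((P*1000).astype(np.float32))
    a=a if w>=l else a+90
    a=(a+90)%180-90
    return np.round([cx,cy,max(w,l),min(w,l),a],1)
E
python3 - <<'E'
from h import *
t=dict(np.load('top.npz'));s=dict(np.load('scene.npz'))
W=world(t);p=t['pixels'];hsv=cv2.cvtColor(p,cv2.COLOR_RGB2HSV).astype(int)
H,S,V=hsv[...,0],hsv[...,1],hsv[...,2]
bright=(S<45)&(V>120)
print('blank',rect(t,bright,.008,(405,198,445,240)))
print('low',rect(t,(S<60)&(V>130),.033,(296,215,331,250)))
print('block',rect(t,(S<60)&(V<120),.025,(285,205,342,260)))
print('hsv templ',hsv[273,400],hsv[280,412],'wood',hsv[262,430],'block',hsv[245,325],'lens',hsv[270,230])
print('templ',rect(t,(H>17)&(H<30)&(S>120)&(V>150),.008,(388,254,428,292)))
z=W[...,2]
for n,(u,v) in dict(blank=(420,226),low=(308,240),block=(325,246),templ=(400,280),lens=(230,270),hand=(205,245),gbase=(318,172)).items(): print(n,np.round(W[v,u]*1000))
# gauge red tip
for nm,c,roi in(('top',t,(305,130,345,200)),('scene',s,(310,265,350,330))):
    q=c['pixels'].astype(int);u0,v0,u1,v1=roi
    r=(q[...,0]>q[...,1]*1.7)&(q[...,0]>q[...,2]*1.7)&(q[...,0]>110)
    if 1:
        hh=cv2.cvtColor(c['pixels'],cv2.COLOR_RGB2HSV).astype(int)
        r=((hh[...,0]<5)|(hh[...,0]>172))&(hh[...,1]>130)
    m=np.zeros_like(r);m[v0:v1,u0:u1]=r[v0:v1,u0:u1];vu=np.argwhere(m);Wc=world(c)
    for v,u in vu[:30]:print(nm,u,v,c['pixels'][v,u],np.round(Wc[v,u]*1000))
# magnifier
m=np.zeros((480,640),bool);m[225:292,185:250]=((z>.005)&(z<.03))[225:292,185:250]
dark=m&(V<60);
ml=np.zeros_like(m);ml[250:292,212:250]=((S<70)&(V>110))[250:292,212:250]
c=max(cv2.findContours(ml.astype(np.uint8),cv2.RETR_EXTERNAL,cv2.CHAIN_APPROX_NONE)[0],key=cv2.contourArea)
P=cast(t,c[:,0,:],.016)[:,:2]*1000;print('lens circ',cv2.minEnclosingCircle(P.astype(np.float32)),P.mean(0))
print('handle',rect(t,(V<70),.018,(188,230,221,264)))
a=cv2.resize(p[110:295,185:445],None,fx=3,fy=3,interpolation=cv2.INTER_CUBIC)
cv2.imwrite('pics/crop.png',a[:,:,::-1])
E
```

```text
blank [ 615.  -308.6   69.9   44.4  -22.3]
low [571.2  22.2  72.4  46.6 -38.4]
block [569.5  12.5 109.  107.4  -5.7]
hsv templ [ 21 176 229] [ 17 170 188] wood [ 13 163 177] block [135   5 104] lens [ 20  27 214]
templ [ 455.2 -257.8   71.3   45.1  -39.7]
blank [ 595. -299.    6.]
low [545.  29.  38.]
block [531. -21.  21.]
templ [ 436. -237.   11.]
lens [458. 250.  24.]
hand [530. 324.  19.]
gbase [747.   2.  30.]
top 321 178 [214  81  76] [706.  -4. 119.]
top 320 179 [173  83  74] [733.  -5.   5.]
top 321 179 [214  65  59] [703.  -4. 121.]
top 320 180 [194  77  57] [731.  -5.   2.]
top 321 180 [204  68  60] [700.  -4. 121.]
top 320 181 [213  70  45] [695.  -1. 128.]
top 321 181 [208  75  52] [695.  -4. 127.]
top 320 182 [222  62  39] [693.  -2. 124.]
scene 323 272 [109  44  45] [692.  -1. 118.]
scene 324 272 [111  44  43] [632.  25.  19.]
scene 323 273 [116  37  35] [695.  -2. 119.]
scene 324 273 [123  36  35] [697.   0. 120.]
scene 325 273 [97 42 40] [632.  28.  12.]
scene 323 274 [116  39  36] [697.  -3. 117.]
scene 324 274 [131  37  33] [704.  -2. 127.]
scene 325 274 [109  46  38] [632.  28.   6.]
scene 323 275 [118  44  34] [699.  -3. 115.]
scene 324 275 [138  41  32] [704.  -3. 122.]
scene 324 276 [142  52  39] [704.  -3. 117.]
lens circ ((459.950439453125, 251.03257751464844), 36.47565460205078) [460.12781646 250.59854408]
handle [525.4 322.6  86.6  12.1  46.6]
```

View pics/crop.png

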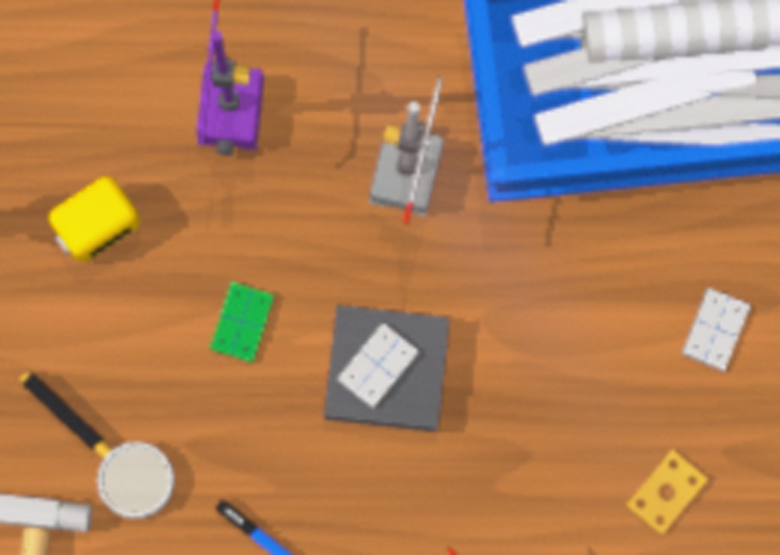

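The crop confirms the plain steel blank at about (718,330) and the brass template with holes at (668,490). It also shows `blank_low` on the block at (378,365), and the grey gauge with its red tip at (408,212), which fits the description. The purple gauges and the green plate stay untouched. Moving now, with a transit towards the loose blank.

>>> apply_moves(increments=[[0,0,0,-42,-26,-7,8.5],[0,0,0,-42,-26,-7,8.5],[0,0,0,-42,-26,-7,8.5],[0,0,0,-42,-26,-7,8.5],[0,0,0,-42,-26,-7,8.5],[0,0,0,-42,-26,-7,8.5],[0,0,0,-42,-26,-7,8.5],[0,0,0,-42,-26,-7,8.5]])

```text
time_s: 0.9
tool_pos: [0.4569, 0.2785, 0.2871]
orientation: [0.169, 0.986, -0.001, -0.0]
wrist_force: [1.6, 0.1, -0.5]
finger_gap: 0.085
```

```bash
cat >> h.py <<'E'
def plan(x,y,z,ang):
    """tool row to reach TCP x,y,z (m), tool y along heading ang deg (mod 180), tool down"""
    o=ctrl.observe();A=R.from_quat(o['orientation']);cur=A.as_matrix()
    h=np.degrees(np.arctan2(cur[1,1],cur[0,1]));ang=h+((ang-h+90)%180-90)
    a=np.radians(ang);yy=np.array([np.cos(a),np.sin(a),0]);zz=np.array([0,0,-1.])
    T=R.from_matrix(np.c_[np.cross(yy,zz),yy,zz])
    d=np.array([x,y,z])-o['tool_pos']
    print('row',np.round((A.inv()*T).as_rotvec(),4),np.round(A.inv().apply(d)*100,2),'dist mm',round(np.linalg.norm(d)*1000),'t',o['time_s'],'pos',np.round(o['tool_pos']*1000,1),'yhead',round(h,1),'F',np.round(o['wrist_force'],1),'gap',round(o['finger_gap']*1000,1),'q',np.round(o['q'],2))
E
python3 -c "
from h import *
plan(.615,-.309,.25,67.7)"
```

```text
row [-0.0019 -0.0002  0.0495] [-34.48 -50.11   3.8 ] dist mm 609 t 0.9 pos [456.9 278.5 287.1] yhead 70.5 F [ 1.6  0.1 -0.5] gap 85.0 q [-0.82  0.17  0.25  1.53 -0.04  1.45  0.66]
```

>>> apply_moves(increments=[[0,0,0.05,-34.5,-50.1,0,8.5],[0,0,0.05,-34.5,-50.1,0,8.5],[0,0,0.05,-34.5,-50.1,0,8.5],[0,0,0.05,-34.5,-50.1,0,8.5],[0,0,0.05,-34.5,-50.1,0,8.5],[0,0,0.05,-34.5,-50.1,0,8.5],[0,0,0.05,-34.5,-50.1,0,8.5],[0,0,0.05,-34.5,-50.1,0,8.5]])

```text
time_s: 1.7
tool_pos: [0.5605, -0.1077, 0.2875]
orientation: [0.193, 0.981, -0.001, -0.0]
wrist_force: [1.3, 0.1, 0.5]
finger_gap: 0.0852
```

```bash
python3 -c "
from h import *
plan(.615,-.309,.15,67.7)"
```

```text
row [-0.0018 -0.0004  0.0001] [-12.69 -16.54  13.78] dist mm 250 t 1.7 pos [ 560.5 -107.7  287.5] yhead 67.7 F [1.3 0.1 0.5] gap 85.2 q [-0.31  0.27  0.56  1.45 -0.14  1.47  1.43]
```

>>> apply_moves(increments=[[0,0,0,-12.7,-16.5,13.8,8.5],[0,0,0,-12.7,-16.5,13.8,8.5],[0,0,0,-12.7,-16.5,13.8,8.5],[0,0,0,-12.7,-16.5,13.8,8.5],[0,0,0,-12.7,-16.5,13.8,8.5],[0,0,0,-12.7,-16.5,13.8,8.5],[0,0,0,-12.7,-16.5,13.8,8.5]])

```text
time_s: 2.4
tool_pos: [0.6139, -0.3099, 0.1475]
orientation: [0.195, 0.981, -0.001, -0.002]
wrist_force: [0.6, 0.8, 0.4]
finger_gap: 0.0851
```

```bash
cat >> h.py <<'E'
def wrays(s,uv):
    q=cv2.fisheye.undistortPoints(np.atleast_2d(uv).astype(np.float64).reshape(-1,1,2),np.array(s['K'],float),np.zeros(4))[:,0]
    M=cv2.Rodrigues(np.array(s['rvec'],float))[0]
    return -M.T@np.ravel(s['tvec']), np.c_[q,np.ones(len(q))]@M
def wcast(s,uv,h):
    c,d=wrays(s,uv); return c+d*((h-c[2])/d[:,2])[:,None]
def wpix(s,P):
    return cv2.fisheye.projectPoints(np.float64(P).reshape(-1,1,3),np.float64(s['rvec']).reshape(3,1),np.float64(s['tvec']).reshape(3,1),np.float64(s['K']),np.zeros(4))[0][:,0]
def wrect(s,mask,near,h):
    """blob nearest world point `near` in wrist view -> rectangle on plane h"""
    u,v=wpix(s,near)[0]
    m=cv2.morphologyEx(mask.astype(np.uint8),cv2.MORPH_CLOSE,np.ones((5,5)))
    cs=[c for c in cv2.findContours(m,cv2.RETR_EXTERNAL,cv2.CHAIN_APPROX_NONE)[0] if cv2.contourArea(c)>100]
    c=max(cs,key=lambda c:cv2.pointPolygonTest(c,(float(u),float(v)),True))
    P=wcast(s,c[:,0,:],h)[:,:2]
    (cx,cy),(w,l),a=cv2.minAreaRect((P*1000).astype(np.float32))
    a=a if w>=l else a+90
    return np.round([cx,cy,max(w,l),min(w,l),(a+90)%180-90],1),c
E
python3 - <<'E'
from h import *
plan(.615,-.309,.15,67.7)
s=snap('wrist','w1');print(s['K'])
print(wpix(s,[.615,-.309,.008]),wpix(s,[.455,-.258,.008]))
hsv=cv2.cvtColor(s['pixels'],cv2.COLOR_RGB2HSV)
np.savez('w1.npz',**{k:np.array(v) for k,v in s.items()})
print(wrect(s,(hsv[...,1]<60)&(hsv[...,2]>120),[.615,-.309,.008],.008)[0])
H,S,V=[hsv[...,i].astype(int) for i in range(3)]
print(wrect(s,(H>17)&(H<32)&(S>120)&(V>140),[.455,-.258,.008],.008)[0])
E
```

```text
row [-0.0027 -0.0043 -0.0025] [-0.07  0.12 -0.25] dist mm 3 t 2.4 pos [ 613.9 -309.9  147.5] yhead 67.6 F [0.6 0.8 0.4] gap 85.1 q [ 0.06  0.62  0.57  1.31 -0.33  1.31  1.81]
[[371.64829954   0.         316.56715562]
 [  0.         371.64829954 242.12110223]
 [  0.           0.           1.        ]]Traceback (most recent call last):
  File "<stdin>", line 4, in <module>
  File "h.py", line 46, in wpix
    return cv2.fisheye.projectPoints(np.float64(P).reshape(-1,1,3),np.float64(s['rvec']).reshape(3,1),np.float64(s['tvec']).reshape(3,1),np.float64(s['K']),np.zeros(4))[0][:,0]
           ~~~~~~~~~~~~~~~~~~~~~~~~~^^^^^^^^^^^^^^^^^^^^^^^^^^^^^^^^^^^^^^^^^^^^^^^^^^^^^^^^^^^^^^^^^^^^^^^^^^^^^^^^^^^^^^^^^^^^^^^^^^^^^^^^^^^^^^^^^^^^^^^^^^^^^^^^^^^^
cv2.error: OpenCV(4.12.0) /io/opencv/modules/calib3d/src/fisheye.cpp:83: error: (-215:Assertion failed) _tvec.getMat().isContinuous() && _rvec.getMat().isContinuous() in function 'projectPoints'
```

View pics/w1.png

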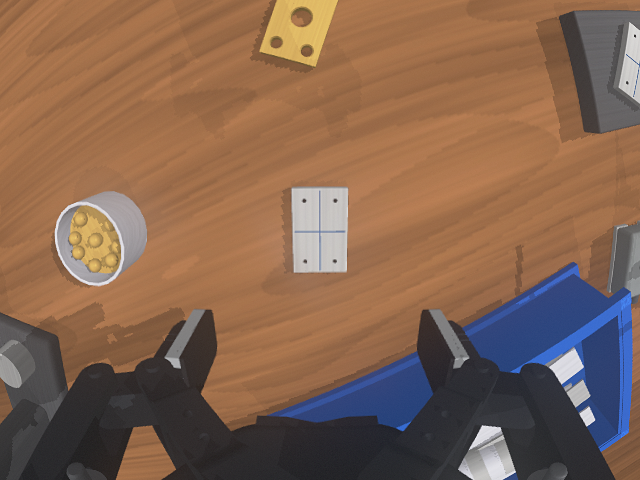

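The wrist view shows the steel blank at (320,230) between the open fingers, with the template at (300,25) and the tin to its left.

```bash
sed -i "s/np.float64(s\['rvec'\]).reshape(3,1),np.float64(s\['tvec'\]).reshape(3,1)/np.array(list(np.ravel(s['rvec']))),np.array(list(np.ravel(s['tvec'])))/" h.py
python3 - <<'E'
from h import *
s=snap('wrist')
hsv=cv2.cvtColor(s['pixels'],cv2.COLOR_RGB2HSV)
H,S,V=[hsv[...,i].astype(int) for i in range(3)]
print(s['tvec'],wpix(s,[.615,-.309,.008]),wpix(s,ctrl.observe()['tool_pos']))
r,c=wrect(s,(S<60)&(V>120),[.615,-.309,.008],.008);print(r)
plan(r[0]/1000,r[1]/1000,.03,r[4]+90)
plan(r[0]/1000,r[1]/1000,.003,r[4]+90)
E
```

```text
[ 0.05270981 -0.66646052  0.08773337] [[317.18511595 227.0481044 ]] [[321.07967284 317.59653251]]
[ 616.3 -309.7   70.6   44.1  -22.2]
row [-0.001   0.0003 -0.0003] [-0.11 -0.17 12.04] dist mm 120 t 2.5 pos [ 615.9 -307.6  150.4] yhead 67.8 F [ 0.2 -0.8  0.6] gap 85.2 q [ 0.06  0.62  0.57  1.31 -0.33  1.31  1.81]
row [-0.001   0.0003 -0.0003] [-0.11 -0.17 14.74] dist mm 147 t 2.5 pos [ 615.9 -307.6  150.4] yhead 67.8 F [ 0.2 -0.8  0.6] gap 85.2 q [ 0.06  0.62  0.57  1.31 -0.33  1.31  1.81]
```

>>> apply_moves(increments=[[0,0,0,-0.1,-0.2,5,7],[0,0,0,-0.1,-0.2,10,5.4],[0,0,0,-0.1,-0.2,13,5.4],[0,0,0,-0.1,-0.2,13.7,5.4],[0,0,0,-0.1,-0.2,14.2,5.4],[0,0,0,-0.1,-0.2,14.5,5.4],[0,0,0,-0.1,-0.2,14.6,5.4],[0,0,0,-0.1,-0.2,14.6,5.4]])

```text
time_s: 3.3
tool_pos: [0.617, -0.3104, 0.0061]
orientation: [0.193, 0.981, -0.001, 0.001]
wrist_force: [-0.0, 0.0, 0.2]
finger_gap: 0.054
```

Feel for the bench in small steps.

>>> apply_moves(increments=[[0,0,0,0,0,0.2,5.4],[0,0,0,0,0,0.4,5.4],[0,0,0,0,0,0.5,5.4],[0,0,0,0,0,0.6,5.4],[0,0,0,0,0,0.6,5.4]])

```text
time_s: 3.8
tool_pos: [0.6168, -0.3103, -0.0002]
orientation: [0.193, 0.981, -0.001, 0.001]
wrist_force: [0.7, -0.3, -0.4]
finger_gap: 0.0538
```

>>> apply_moves(increments=[[0,0,0,0,0,0.1,5.4],[0,0,0,0,0,0.2,5.4],[0,0,0,0,0,0.2,5.4]])

```text
time_s: 4.1
tool_pos: [0.6167, -0.3102, -0.0025]
orientation: [0.193, 0.981, -0.001, 0.001]
wrist_force: [-0.7, 0.5, 0.7]
finger_gap: 0.054
```

>>> apply_moves(increments=[[0,0,0,0,0,0.1,5.4],[0,0,0,0,0,0.1,5.4]])

```text
time_s: 4.3
tool_pos: [0.6168, -0.3103, -0.0035]
orientation: [0.193, 0.981, -0.001, 0.001]
wrist_force: [0.5, -0.6, -0.5]
finger_gap: 0.0539
```

>>> apply_moves(increments=[[0,0,0,0,0,-0.2,5.4],[0,0,0,0,0,-0.25,4.6],[0,0,0,0,0,-0.25,4.0],[0,0,0,0,0,-0.25,4.0],[0,0,0,0,0,-0.25,4.0],[0,0,0,0,0,-0.25,4.0]])

```text
time_s: 4.9
tool_pos: [0.6171, -0.3104, -0.0001]
orientation: [0.193, 0.981, -0.001, 0.001]
wrist_force: [-1.3, 1.6, 5.5]
finger_gap: 0.0417
```

>>> apply_moves(increments=[[0,0,0,0,0,-1,3.6],[0,0,0,0,0,-3,3.6],[0,0,0,0,0,-5,3.6],[0,0,0,0,0,-7,3.6],[0,0,0,0,0,-7,3.6]])

```text
time_s: 5.4
tool_pos: [0.6185, -0.3115, 0.0735]
orientation: [0.193, 0.981, -0.001, 0.004]
wrist_force: [0.2, -1.0, -1.4]
finger_gap: 0.0419
```

```bash
python3 - <<'E'
from h import *
s=snap('wrist','w2');plan(.571,.022,.2,51.6)
E
```

```text
row [-0.      0.0061  0.2825] [ 16.83  29.03 -12.99] dist mm 360 t 5.45 pos [ 617.7 -310.8   71.4] yhead 67.8 F [ 0.9  0.2 -2.8] gap 41.7 q [ 0.07  0.68  0.55  1.39 -0.37  1.17  1.84]
```

View pics/w2.png

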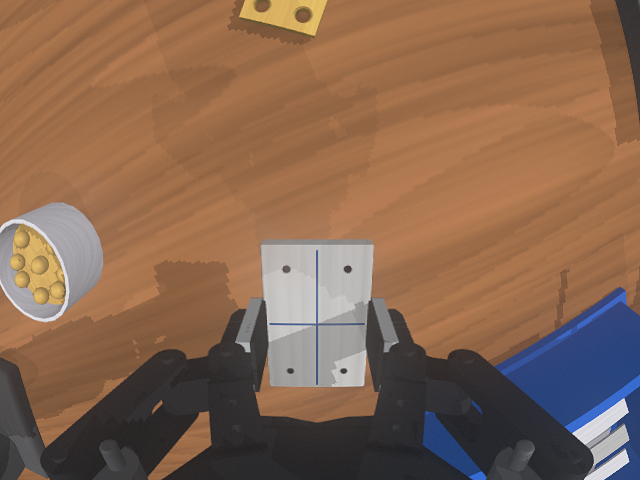

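The blank is held level between the fingers, with its scribed cross at about (317,324). I'll measure its offset in the grip and plan the hover where `blank_low` is visible.

```bash
cat >> h.py <<'E'
def cross_uv(s,u0,v0,r=45):
    """intersection of the two blue scribed lines near u0,v0"""
    p=s['pixels'].astype(int);m=(p[...,2]-p[...,0]>25)
    q=np.zeros_like(m);q[max(v0-r,0):v0+r,max(u0-r,0):u0+r]=m[max(v0-r,0):v0+r,max(u0-r,0):u0+r]
    v,u=np.nonzero(q);P=np.c_[u,v].astype(np.float32)
    best=[]
    for k in range(2):
        # simple ransac line
        rng=np.random.default_rng(0);b=None
        for _ in range(300):
            a,c=P[rng.integers(len(P),size=2)];d=c-a;L=np.hypot(*d)
            if L<8: continue
            n=np.array([-d[1],d[0]])/L;i=abs((P-a)@n)<1.5
            if b is None or i.sum()>b.sum(): b=i
        vx,vy,x,y=cv2.fitLine(P[b],cv2.DIST_L2,0,.01,.01).ravel();best.append((np.array([-vy,vx]),x,y));P=P[~b]
    A=np.array([b[0] for b in best]);c=np.array([b[0]@[b[1],b[2]] for b in best])
    return np.linalg.solve(A,c),A
def intool(p):
    o=ctrl.observe();return R.from_quat(o['orientation']).inv().apply(np.array(p)-o['tool_pos'])*1000
E
python3 - <<'E'
from h import *
s=snap('wrist');o=ctrl.observe()
uv,A=cross_uv(s,317,324);print(uv,A)
print(intool(wcast(s,uv,o['tool_pos'][2]+.0085)[0]),wpix(s,o['tool_pos']))
plan(.610,-.010,.19,51.6)
E
```

```text
[316.5     323.71405] [[-1.0000000e+00 -4.3711388e-08]
 [-1.9455485e-03  9.9999809e-01]]
[-1.03143925 -1.19121244 -8.4957661 ] [[319.21460173 311.80243888]]
row [-2.000e-04  3.500e-03  2.825e-01] [ 11.95  27.53 -12.08] dist mm 323 t 5.5 pos [ 616.9 -310.2   69.8] yhead 67.8 F [ 0.1 -0.2 -3.4] gap 42.0 q [ 0.07  0.69  0.55  1.39 -0.37  1.17  1.84]
```

>>> apply_moves(increments=[[0,0,0.05,0,2,-5,3.6],[0,0,0.1,2,6,-9,3.6],[0,0,0.2,4,10,-12,3.6],[0,0,0.28,6,14,-12,3.6],[0,0,0.28,8,18,-12,3.6],[0,0,0.28,10,22,-12,3.6],[0,0,0.28,11.5,26,-12,3.6],[0,0,0.2825,12,27.5,-12,3.6]])

```text
time_s: 6.3
tool_pos: [0.6086, -0.0027, 0.1872]
orientation: [0.325, 0.946, 0.0, -0.0]
wrist_force: [0.2, 0.0, -1.2]
finger_gap: 0.0421
```

>>> apply_moves(increments=[[0,0,0,0,0,0,3.6],[0,0,0,0,0,0,3.6]])

```text
time_s: 6.5
tool_pos: [0.608, -0.0027, 0.1858]
orientation: [0.325, 0.946, -0.0, -0.001]
wrist_force: [-0.7, -0.1, -1.6]
finger_gap: 0.0418
```

```bash
python3 - <<'E'
from h import *
s=snap('wrist','w3');o=ctrl.observe()
np.savez('w3.npz',**{k:np.array(v) for k,v in s.items()})
print(wpix(s,[.571,.022,.033]))
hsv=cv2.cvtColor(s['pixels'],cv2.COLOR_RGB2HSV);H,S,V=[hsv[...,i].astype(int) for i in range(3)]
try:
    r,c=wrect(s,(S<60)&(V>130),[.571,.022,.033],.033);print(r)
    (u,v),_,_=cv2.minAreaRect(c);uv,A=cross_uv(s,int(u),int(v));print((u,v),uv,A,np.degrees(np.arctan2(A[:,1],A[:,0])),wcast(s,uv,.033))
    uv2,A2=cross_uv(s,316,324,40);print('held',uv2,intool(wcast(s,uv2,o['tool_pos'][2]+.0085)[0]),intool(wcast(s,uv,.033)[0]))
except Exception as e: print(e)
plan(.571,.022,.1,51.6)
E
```

```text
[[313.72129693 169.15452575]]
[572.2  21.1  69.1  44.1 -38.1]
(314.0, 170.5) [313.62543 171.18982] [[ 0.99997485  0.00708868]
 [-0.00324675  0.99999475]] [ 0.4061547 90.18603  ] [[0.57224565 0.02093089 0.033     ]]
held [316.50922 323.6082 ] [ 2.14155676  0.33774274 -8.49802324] [ 43.75948888  -1.96358894 153.31175157]
row [-0.0012 -0.0011  0.0066] [ 4.55 -0.2   8.63] dist mm 98 t 6.55 pos [608.2  -4.4 186.3] yhead 52.0 F [ 0.5 -1.4 -1. ] gap 41.7 q [-0.5   0.42  0.61  1.51 -0.24  1.3   1.05]
```

View pics/w3.png

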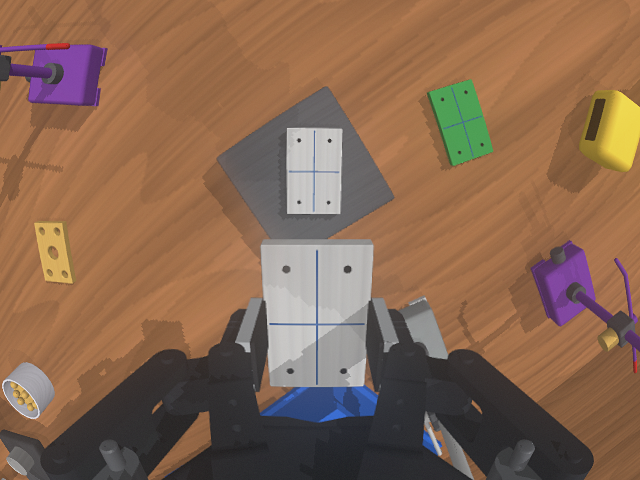

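`blank_low` shows at (313.6,171.2) on the block, parallel to the held plate, whose cross is at (316.5,323.6). The relative shift is +41.6 mm in tool x and −2.3 mm in tool y.

>>> apply_moves(increments=[[0,0,0.002,2,-0.1,2,3.6],[0,0,0.004,4.16,-0.23,5,3.6],[0,0,0.004,4.16,-0.23,9,3.6],[0,0,0.004,4.16,-0.23,12,3.6],[0,0,0.004,4.16,-0.23,13.5,3.6],[0,0,0.004,4.16,-0.23,14,3.6],[0,0,0.004,4.16,-0.23,14,3.6]])

```text
time_s: 7.25
tool_pos: [0.5741, 0.0179, 0.0466]
orientation: [0.329, 0.944, -0.001, -0.001]
wrist_force: [0.7, 0.1, -1.4]
finger_gap: 0.0419
```

```bash
python3 - <<'E'
from h import *
# average pose over several camera calls
ps=[];fs=[]
for i in range(4):
    snap('wrist','w4') ; o=ctrl.observe();ps.append(o['tool_pos']*1000);fs.append(o['wrist_force'])
print(np.round(ps,1),np.round(fs,1));plan(.571,.022,.033,51.6)
E
```

```text
[[574.7  18.3  47.4]
 [575.   18.6  47.8]
 [575.1  18.9  47.9]
 [574.9  19.1  47.8]] [[-0.5 -0.2 -1.6]
 [ 1.2 -0.2 -1.5]
 [-0.1 -1.  -1.6]
 [-0.  -0.2 -2.1]]
row [0.0007 0.0007 0.0023] [ 0.49 -0.02  1.48] dist mm 16 t 7.45 pos [574.9  19.1  47.8] yhead 51.7 F [-0.  -0.2 -2.1] gap 41.9 q [-0.52  0.48  0.56  1.75 -0.3   0.99  1.05]
```

View pics/w4.png

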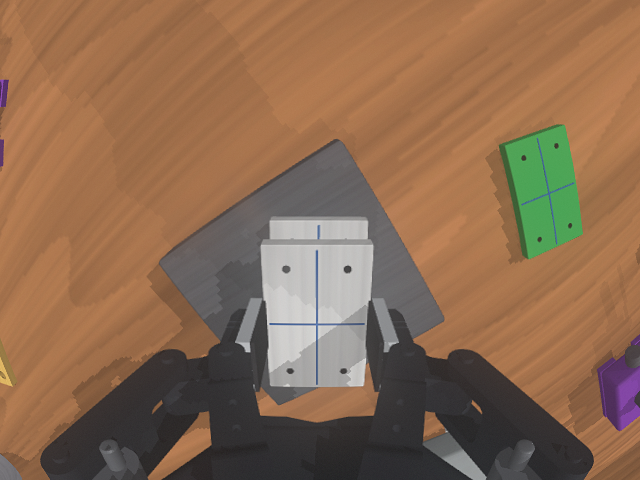

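The held blank covers `blank_low`, and a strip of `blank_low` shows at v≈217–240, u≈270–367, parallel to it. I'll measure that strip's edges relative to the held blank.

```bash
python3 - <<'E'
from h import *
s=snap('wrist');g=cv2.cvtColor(s['pixels'],cv2.COLOR_RGB2GRAY).astype(int)
np.savez('w4.npz',**{k:np.array(v) for k,v in s.items()})
print('col300',g[210:252,300]);print('col340',g[210:252,340])
print('row230 L',g[230,262:276],'R',g[230,360:374]);print('row262 L',g[262,254:270],'R',g[262,366:380])
o=ctrl.observe();print(wpix(s,[o['tool_pos'][0],o['tool_pos'][1],-50.]))
E
```

```text
col300 [ 99  99  98  99 101 101  97 142 150 149 155 179 199 195 195 195 194 195
 196 195 197 195 195 195 196 195 195 196 199 163 146 150 153 152 160 201
 195 193 192 194 193 193]
col340 [101 102 101 103 101 102  97 138 146 147 149 174 198 192 192 193 193 192
 193 194 193 195 192 193 193 192 192 193 196 160 142 148 149 149 160 205
 197 194 196 196 196 195]
row230 L [ 95  94  95  97  94  94 101 138 181 186 185 185 183 182] R [184 187 189 190 193 194 200 183  96 102 101 102 101 101]
row262 L [ 92  90  91  91  92  93  94 164 191 190 189 188 186 184 187 186] R [188 189 191 192 195 199 170 115 105 105 107 107 107 108]
[[316.09121563 124.04946577]]
```

```bash
python3 - <<'E'
from h import *
s=dict(np.load('w4.npz'))
L=[intool(p) for p in wcast(s,[[318.5,220.8],[269,230],[367.3,230]],.033)]
for ht in (.0546,.0561,.0576):
    Hh=[intool(p) for p in wcast(s,[[316.5,244.3],[261,262],[372.2,262]],ht)]
    l=np.array([L[0][0],L[1][1],L[2][1]]);h=np.array([Hh[0][0],Hh[1][1],Hh[2][1]])
    print(np.round(l,2),np.round(h,2),'widths',l[2]-l[1],h[2]-h[1],'dx',l[0]-h[0],'dy',(l[1]+l[2]-h[1]-h[2])/2)
E
```

```text
[ 38.13 -21.89  21.57] [ 34.58 -22.74  20.99] widths 43.4636160716519 43.72646515307271 dx 3.546542101504194 dy 0.7143278316080135
[ 38.13 -21.89  21.57] [ 35.08 -22.49  20.75] widths 43.4636160716519 43.24108719121455 dx 3.041451393582129 dy 0.715390299982321
[ 38.13 -21.89  21.57] [ 35.59 -22.25  20.5 ] widths 43.4636160716519 42.75570922935647 dx 2.536360685660071 dy 0.7164527683565982
```

>>> apply_moves(increments=[[0,0,0.002,0.31,0.07,0.2,3.6],[0,0,0.002,0.31,0.07,0.7,3.6],[0,0,0.002,0.31,0.07,1.0,3.6],[0,0,0.002,0.31,0.07,1.1,3.6],[0,0,0.002,0.31,0.07,1.2,3.6],[0,0,0.002,0.31,0.07,1.2,3.6]])

```text
time_s: 8.1
tool_pos: [0.5727, 0.0217, 0.0355]
orientation: [0.329, 0.944, 0.0, 0.0]
wrist_force: [-0.1, 0.3, -2.2]
finger_gap: 0.0422
```

```bash
python3 - <<'E'
from h import *
s=snap('wrist','w5');g=cv2.cvtColor(s['pixels'],cv2.COLOR_RGB2GRAY).astype(int)
print('col300',g[215:252,300]);print('col340',g[215:252,340])
plan(.571,.022,.033,51.6)
E
```

```text
col300 [ 98  98  97  97  99  99 100  99  98 100 100  99 100 102 103 102 118 140
 151 151 152 151 207 203 163 146 150 152 151 160 203 195 193 193 194 193
 194]
col340 [101 101 101 101 101 100 100  98  99 102 103 102 103 104 104 103 111 132
 149 150 151 148 204 202 161 144 147 149 150 160 206 198 198 198 198 198
 197]
row [0.0004 0.0003 0.0004] [ 0.15 -0.08  0.26] dist mm 3 t 8.15 pos [572.7  21.7  35.6] yhead 51.6 F [-0.2  1.  -2.8] gap 42.0 q [-0.52  0.5   0.55  1.76 -0.31  0.97  1.05]
```

```bash
python3 - <<'E'
from h import *
s=snap('wrist');print([np.round(intool(p),2) for p in (wcast(s,[318,236.9],.033)[0],wcast(s,[316.5,244.3],.0439)[0],wcast(s,[316.5,239],.0359)[0])])
E
```

```text
[array([34.88, -0.38,  2.66]), array([35.37, -0.99, -8.24]), array([34.91, -0.99, -0.24])]
```

>>> apply_moves(increments=[[0,0,0,0,0,0.1,3.6],[0,0,0,0,0,0.2,3.6],[0,0,0,0,0,0.25,3.6],[0,0,0,0,0,0.25,3.6]])

```text
time_s: 8.6
tool_pos: [0.5727, 0.0217, 0.0331]
orientation: [0.329, 0.944, 0.0, 0.0]
wrist_force: [-0.6, 0.1, -2.3]
finger_gap: 0.0415
```

Flush within about 0.5 mm. Keep stepping down until contact.

>>> apply_moves(increments=[[0,0,0,0,0,0.05,3.6],[0,0,0,0,0,0.1,3.6],[0,0,0,0,0,0.1,3.6]])

```text
time_s: 8.9
tool_pos: [0.5728, 0.0217, 0.0328]
orientation: [0.329, 0.944, 0.0, 0.0]
wrist_force: [-4.0, 0.8, 5.1]
finger_gap: 0.0419
```

>>> apply_moves(increments=[[0,0,0,0,0,0,4.6],[0,0,0,0,0,0,5.0],[0,0,0,0,0,0,5.0],[0,0,0,0,0,0.2,5.0],[0,0,0,0,0,0.4,5.0],[0,0,0,0,0,0.4,4.4],[0,0,0,0,0,0.4,4.0],[0,0,0,0,0,0.4,4.0]])

```text
time_s: 9.7
tool_pos: [0.5727, 0.0217, 0.0288]
orientation: [0.329, 0.944, 0.0, 0.0]
wrist_force: [-1.1, 1.2, 0.8]
finger_gap: 0.0419
```

>>> apply_moves(increments=[[0,0,0,0,0,0,4.0],[0,0,0,0,0,0,4.0],[0,0,0,0,0,0,5.4],[0,0,0,0,0,0,6],[0,0,0,0,0,-2,8.5],[0,0,0,0,0,-5,8.5],[0,0,0,0,0,-9,8.5],[0,0,0,0,0,-9,8.5]])

```text
time_s: 10.5
tool_pos: [0.576, 0.0212, 0.1243]
orientation: [0.329, 0.944, 0.002, 0.004]
wrist_force: [1.1, -0.4, 0.1]
finger_gap: 0.0853
```

```bash
python3 - <<'E'
from h import *
s=snap('wrist','w6');g=cv2.cvtColor(s['pixels'],cv2.COLOR_RGB2GRAY)
print(wpix(s,[.572,.022,.041]))
plan(.572,.022,.12,141.6)
cv2.imwrite('pics/w6c.png',cv2.resize(s['pixels'][130:390,190:450,::-1],None,fx=2.2,fy=2.2,interpolation=cv2.INTER_CUBIC))
E
```

```text
[[313.95480144 244.89221683]]
row [ 1.0000e-03  7.1000e-03 -1.5707e+00] [ 0.24 -0.14  0.17] dist mm 3 t 10.55 pos [574.7  21.5 121.7] yhead 51.6 F [ 0.6  0.6 -0.3] gap 85.1 q [-0.56  0.39  0.6   1.69 -0.24  1.13  1.  ]
```

View pics/w6c.png

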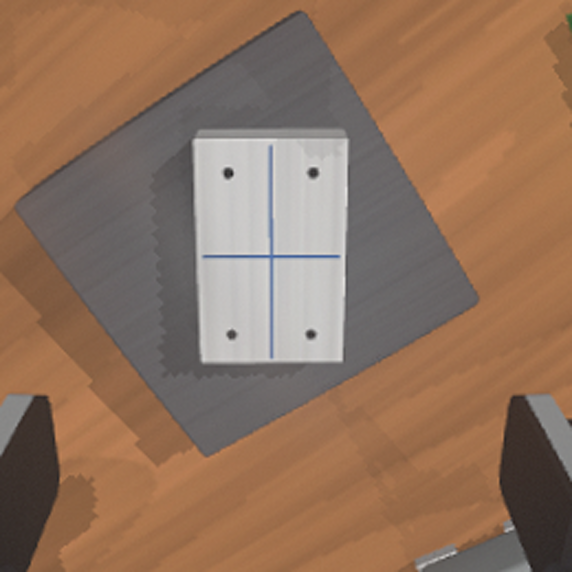

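The two plates sit flush and parallel on the block, with the cross at about (272,257) in the crop. Next, the template.

```bash
python3 - <<'E'
from h import *
plan(.455,-.258,.15,50.3)
E
```

```text
row [0.0052 0.0038 0.0228] [ -7.99 -29.33  -2.95] dist mm 305 t 10.55 pos [574.7  21.5 121.7] yhead 51.6 F [ 0.6  0.6 -0.3] gap 85.1 q [-0.56  0.39  0.6   1.69 -0.24  1.13  1.  ]
```

>>> apply_moves(increments=[[0.002,0.002,0.02,-1,-4,-4,8.5],[0.002,0.002,0.02,-2,-8,-6,8.5],[0.002,0.002,0.02,-3.5,-13,-6,8.5],[0.002,0.002,0.02,-5,-18,-6,8.5],[0.002,0.002,0.02,-6.5,-23,-6,8.5],[0.002,0.002,0.023,-8,-28,-5,8.5],[0.002,0.002,0.023,-8,-29.3,-3,8.5],[0.002,0.002,0.023,-8,-29.3,-3,8.5]])

```text
time_s: 11.35
tool_pos: [0.4507, -0.2614, 0.1478]
orientation: [0.343, 0.939, 0.0, -0.001]
wrist_force: [-0.2, -0.2, -0.2]
finger_gap: 0.0852
```

```bash
python3 - <<'E'
from h import *
snap('wrist');s=snap('wrist')
hsv=cv2.cvtColor(s['pixels'],cv2.COLOR_RGB2HSV);H,S,V=[hsv[...,i].astype(int) for i in range(3)]
u,v=wpix(s,[.455,-.258,.008])[0].astype(int);print(u,v,hsv[v-20:v+21:10,u-16:u+17:8].reshape(-1,3).tolist()[::2],'wood',hsv[v-80,u],hsv[v,u+70])
r,c=wrect(s,(H>16)&(S>120)&(V>150),[.455,-.258,.008],.008);print(r)
(cu,cv_),_,_=cv2.minAreaRect(c);print(cu,cv_)
o=ctrl.observe();print(intool([r[0]/1e3,r[1]/1e3,.008]))
plan(r[0]/1e3,r[1]/1e3,.003,r[4]+90)
cv2.imwrite('pics/w7.png',s['pixels'][:,:,::-1])
E
```

```text
320 227 [[19, 142, 209], [20, 141, 217], [20, 141, 215], [20, 141, 215], [19, 142, 214], [20, 143, 211], [14, 139, 174], [20, 141, 217], [19, 140, 216], [19, 143, 201], [19, 142, 214], [20, 141, 217], [20, 142, 217]] wood [ 13 140 169] [ 13 137 158]
[ 455.7 -258.5   70.5   44.3  -39.9]
320.0 227.5
[ -1.44991482  -0.24629813 141.53112591]
row [ 0.0026 -0.0002  0.0018] [-0.15 -0.03 14.65] dist mm 147 t 11.45 pos [ 454.5 -257.7  149.5] yhead 50.2 F [ 0.1  1.  -1.1] gap 85.2 q [-0.2   0.27  0.77  1.8  -0.21  1.16  1.52]
```

>>> apply_moves(increments=[[0.002,0,0.002,-0.15,0,5,7],[0.002,0,0.002,-0.15,0,10,5.4],[0.002,0,0.002,-0.15,0,13,5.4],[0.002,0,0.002,-0.15,0,14,5.4],[0.002,0,0.002,-0.15,0,14.6,5.4],[0.002,0,0.002,-0.15,0,14.8,5.4],[0.002,0,0.002,-0.15,0,14.8,5.4]])

```text
time_s: 12.15
tool_pos: [0.4572, -0.2586, 0.0029]
orientation: [0.341, 0.94, 0.0, 0.001]
wrist_force: [0.3, 0.3, -0.1]
finger_gap: 0.054
```

>>> apply_moves(increments=[[0,0,0,0,0,0,4.6],[0,0,0,0,0,0,4.0],[0,0,0,0,0,0,3.6],[0,0,0,0,0,0,3.6],[0,0,0,0,0,0,3.6]])

```text
time_s: 12.65
tool_pos: [0.4584, -0.259, 0.005]
orientation: [0.341, 0.94, 0.001, 0.003]
wrist_force: [-3.2, 2.2, 12.3]
finger_gap: 0.04
```

>>> apply_moves(increments=[[0,0,0,0,0,-1,3.6],[0,0,0,0,0,-3,3.6],[0,0,0,0,0,-5,3.6],[0,0,0,0,0,-7,3.6],[0,0,0,0,0,-7,3.6]])

```text
time_s: 13.15
tool_pos: [0.4598, -0.2602, 0.0782]
orientation: [0.341, 0.94, 0.001, 0.005]
wrist_force: [-0.2, -0.1, -1.0]
finger_gap: 0.0398
```

```bash
python3 - <<'E'
from h import *
s=snap('wrist','w8');plan(.571,.022,.2,51.6)
E
```

```text
row [ 0.005   0.0077 -0.0259] [  9.37  28.84 -12.26] dist mm 327 t 13.2 pos [ 459.1 -259.5   76.6] yhead 50.1 F [-0.2  0.1 -2.6] gap 39.5 q [-0.15  0.37  0.74  1.87 -0.3   1.01  1.59]
```

View pics/w8.png

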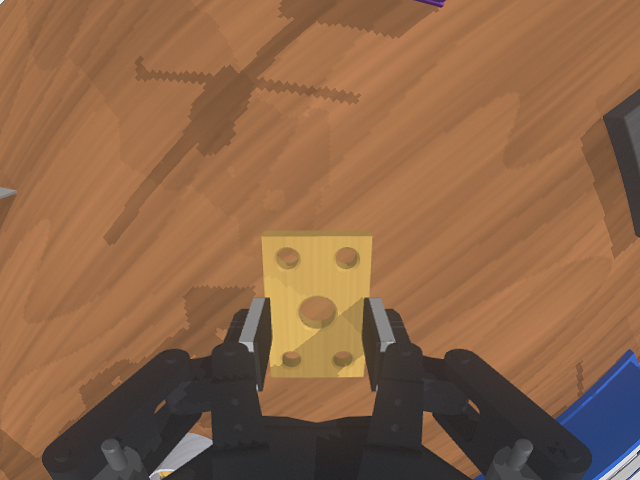

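The template is held square in the jaws, with its middle hole at about (317,311). I'll carry it to the hover point beside the stack.

```bash
python3 - <<'E'
from h import *
plan(.608,-.005,.19,51.8)
E
```

```text
row [ 0.005   0.0077 -0.0294] [  4.81  29.13 -11.23] dist mm 316 t 13.2 pos [ 459.1 -259.5   76.6] yhead 50.1 F [-0.2  0.1 -2.6] gap 39.5 q [-0.15  0.37  0.74  1.87 -0.3   1.01  1.59]
```

>>> apply_moves(increments=[[0,0,0,0,1,-5,3.6],[0.002,0.002,-0.01,0.8,5,-8,3.6],[0.005,0.005,-0.02,1.6,9,-11,3.6],[0.005,0.007,-0.03,2.4,14,-11.2,3.6],[0.005,0.007,-0.03,3.2,18.5,-11.2,3.6],[0.005,0.007,-0.03,4,23,-11.2,3.6],[0.005,0.007,-0.03,4.6,27,-11.2,3.6],[0.005,0.007,-0.03,4.8,29.1,-11.2,3.6]])

```text
time_s: 14.0
tool_pos: [0.6086, 0.0002, 0.1879]
orientation: [0.324, 0.946, 0.0, -0.001]
wrist_force: [-0.0, 0.0, -1.8]
finger_gap: 0.0396
```

>>> apply_moves(increments=[[0,0,0,0,0,0,3.6],[0,0,0,0,0,0,3.6],[0,0,0,0,0,0,3.6]])

```text
time_s: 14.3
tool_pos: [0.6077, -0.0015, 0.1873]
orientation: [0.325, 0.946, -0.0, -0.001]
wrist_force: [0.1, -0.7, -0.9]
finger_gap: 0.0397
```

```bash
cat > meas.py <<'E'
from h import *
s=snap('wrist');o=ctrl.observe();p=s['pixels']
hsv=cv2.cvtColor(p,cv2.COLOR_RGB2HSV);H,S,V=[hsv[...,i].astype(int) for i in range(3)];g=cv2.cvtColor(p,cv2.COLOR_RGB2GRAY).astype(int)
np.savez('m.npz',**{k:np.array(v) for k,v in s.items()})
print('held col300',g[226:246,300],'col335',g[226:246,335]);print('row255 L',g[252,252:272],'R',g[252,362:382])
try:
    r,c=wrect(s,(S<60)&(V>130),[.572,.022,.041],.041);print(r)
    (u,v),_,_=cv2.minAreaRect(c);uv,A=cross_uv(s,int(u),int(v));print((u,v),uv,A,intool(wcast(s,uv,.041)[0]))
except Exception as e: print('err',e)
plan(.572,.022,.1,51.6)
E
python3 meas.py
```

```text
held col300 [ 91 109 106 106 120 133 137 135 133 136 152 171 173 173 171 171 172 172
 172 172] col335 [106 106 105 105 118 133 137 139 137 134 155 173 175 174 172 174 174 174
 173 173]
row255 L [121 113 114 115 113 113 115 114 114 112 159 172 174 173 172 172 173 172
 171 171] R [173 174 175 174 175 175 175 177 177 153 129 126 127 125 123 124 120 120
 121 120]
[572.5  21.   70.1  44.  -38.5]
(312.9999694824219, 172.99996948242188) [312.54813 174.     ] [[9.9999499e-01 3.1709180e-03]
 [3.0964563e-14 1.0000000e+00]] [ 41.33539896  -3.90859317 146.745762  ]
row [-0.0008 -0.002   0.0073] [ 4.27 -0.32  8.77] dist mm 98 t 14.35 pos [607.9  -1.8 187.7] yhead 52.0 F [-0.9  0.  -1.6] gap 39.8 q [-0.53  0.42  0.65  1.51 -0.26  1.3   1.06]
```

```bash
python3 - <<'E'
from h import *
s=dict(np.load('m.npz'));z=ctrl.observe()['tool_pos'][2]
st=intool(wcast(s,[312.6,174],.041)[0])
for k in (.004,.006,.008):
    a=[intool(q) for q in wcast(s,[[316.5,236],[261.9,252],[371.5,252]],z+k)]
    c=np.array([a[0][0]-35,(a[1][1]+a[2][1])/2]);print(k,a[2][1]-a[1][1],c,'shift',st[:2]-c)
E
```

```text
0.004 43.44525011582661 [ 2.63645283 -0.72292184] shift [38.6989116  -3.14527968]
0.006 42.814455660542706 [ 3.25870593 -0.72388118] shift [38.07665849 -3.14432035]
0.008 42.18366120525874 [ 3.88095904 -0.72484051] shift [37.45440539 -3.14336101]
```

>>> apply_moves(increments=[[0,0,0.001,2,-0.15,2,3.6],[0,0,0.003,3.84,-0.31,5,3.6],[0,0,0.003,3.84,-0.31,9,3.6],[0,0,0.003,3.84,-0.31,12,3.6],[0,0,0.003,3.84,-0.31,12.8,3.6],[0,0,0.003,3.84,-0.31,12.8,3.6],[0,0,0.003,3.84,-0.31,12.8,3.6]])

```text
time_s: 15.05
tool_pos: [0.5765, 0.0186, 0.0615]
orientation: [0.327, 0.945, 0.0, 0.0]
wrist_force: [0.9, 0.6, -1.7]
finger_gap: 0.0397
```

```bash
python3 - <<'E'
from h import *
for i in range(3): s=snap('wrist')
g=cv2.cvtColor(s['pixels'],cv2.COLOR_RGB2GRAY).astype(int)
np.savez('m.npz',**{k:np.array(v) for k,v in s.items()})
print('col300',g[200:242,300],'col335',g[200:242,335]);
for r in (222,226): print('row',r,g[r,258:280],'R',g[r,355:377])
plan(.572,.022,.045,51.6)
E
```

```text
col300 [ 98 100  98 100 100 101  99 139 150 146 163 172 145 152 158 204 199 196
 198 197 198 196 196 197 197 197 197 198 198 200 176 146 138 138 138 142
 157 177 179 178 176 178] col335 [102 100 102 102 104 103 101 126 143 148 161 164 144 146 153 213 198 197
 196 196 196 197 197 196 198 198 198 196 198 200 175 145 138 141 140 138
 170 178 178 179 177 178]
row 222 [ 93  93  93  94  93  94  93  94  91  98 146 186 188 189 186 186 188 187
 188 187 189 191] R [187 187 186 190 191 194 196 200 155 113 107 109 112 111 111 108 107 106
 105 104 104 104]
row 226 [ 95  93  95  97  93  95  95  96  95  94 137 181 186 188 186 186 185 185
 186 189 189 189] R [187 185 188 190 191 193 198 196 145 101 107 106 106 105 102 105 105 107
 106 106 108 110]
row [0.0014 0.     0.0038] [ 0.54 -0.07  1.65] dist mm 17 t 15.2 pos [576.7  19.2  61.5] yhead 51.8 F [-0.8 -0.6 -1.6] gap 39.5 q [-0.55  0.48  0.6   1.74 -0.31  1.02  1.06]
```

```bash
python3 - <<'E'
from h import *
s=dict(np.load('m.npz'));z=ctrl.observe()['tool_pos'][2]
a=[intool(q) for q in wcast(s,[[316,214.6],[268,224],[363.2,224]],.041)];print(a,a[2][1]-a[1][1])
for k in (.003,.005,.007):
    b=[intool(q) for q in wcast(s,[[316.5,236],[261.9,252],[371.5,252]],z+k)]
    print(k,'dx',a[0][0]-b[0][0],'dy',(a[1][1]+a[2][1]-b[1][1]-b[2][1])/2)
E
```

```text
[array([39.43098848, -1.17198028, 20.51402398]), array([ 35.10409144, -23.08454223,  20.48418316]), array([35.05277983, 20.36698862, 20.54351221])] 43.45153084831955
0.003 dx 2.7703904943880673 dy -0.48188711245254723
0.005 dx 2.146357601562862 dy -0.47994010126556574
0.007 dx 1.522324708737564 dy -0.4779930900785416
```

>>> apply_moves(increments=[[0,0,0,0.23,-0.05,0.3,3.6],[0,0,0,0.23,-0.05,0.8,3.6],[0,0,0,0.23,-0.05,1.1,3.6],[0,0,0,0.23,-0.05,1.25,3.6],[0,0,0,0.23,-0.05,1.25,3.6]])

```text
time_s: 15.7
tool_pos: [0.5743, 0.0202, 0.0486]
orientation: [0.327, 0.945, 0.0, -0.0]
wrist_force: [0.2, -0.0, -2.3]
finger_gap: 0.0396
```

```bash
python3 - <<'E'
from h import *
for i in range(2): s=snap('wrist')
g=cv2.cvtColor(s['pixels'],cv2.COLOR_RGB2GRAY).astype(int)
print('col300',g[208:242,300],'col335',g[208:242,335]);
plan(.572,.022,.045,51.6)
print(intool(wcast(s,[316.5,230.5],ctrl.observe()['tool_pos'][2]-.003)[0]),intool(wcast(s,[316.5,236],ctrl.observe()['tool_pos'][2]+.005)[0]))
for v in range(224,232): print(v,intool(wcast(s,[316.5,v],.041)[0]))
E
```

```text
col300 [ 97  98  98  99  97  97  99 100 101 102 108 139 150 151 160 173 147 149
 152 150 201 206 176 145 138 138 137 140 158 178 178 178 177 177] col335 [101 101 101 100 100  99 101 101 103 103 107 135 147 148 160 172 144 145
 145 146 195 202 168 136 140 141 140 138 170 180 179 179 178 178]
row [0.0012 0.     0.0039] [ 0.31 -0.02  0.4 ] dist mm 5 t 15.8 pos [574.6  20.2  49. ] yhead 51.8 F [ 0.7 -0.7 -2.2] gap 39.6 q [-0.55  0.49  0.6   1.75 -0.32  1.    1.07]
[37.60615137 -1.01100343  2.99758458] [37.75781147 -1.01230195 -5.00242754]
224 [38.97122033 -1.00963193  7.96958185]
225 [38.53716949 -1.00980021  7.96959565]
226 [38.10246578 -1.00996888  7.96960947]
227 [37.66710142 -1.01013794  7.96962331]
228 [37.2310686  -1.0103074   7.96963717]
229 [36.79435943 -1.01047725  7.96965106]
230 [36.35696601 -1.01064751  7.96966496]
231 [35.91888038 -1.01081818  7.96967889]
```

>>> apply_moves(increments=[[0,0,0,-0.03,0,0.2,3.6],[0,0,0,-0.03,0,0.3,3.6],[0,0,0,-0.03,0,0.4,3.6],[0,0,0,-0.03,0,0.45,3.6],[0,0,0,-0.03,0,0.45,3.6]])

```text
time_s: 16.3
tool_pos: [0.5751, 0.02, 0.046]
orientation: [0.327, 0.945, 0.001, 0.0]
wrist_force: [-7.7, 1.2, 13.8]
finger_gap: 0.0399
```

>>> apply_moves(increments=[[0,0,0,0,0,-0.05,3.6],[0,0,0,0,0,0,3.6]])

```text
time_s: 16.5
tool_pos: [0.5754, 0.0199, 0.0464]
orientation: [0.327, 0.945, 0.001, 0.001]
wrist_force: [0.1, -0.1, -1.9]
finger_gap: 0.0397
```

>>> apply_moves(increments=[[0,0,0,0,0,0.05,3.6],[0,0,0,0,0,0.05,4.6],[0,0,0,0,0,0.05,5.4],[0,0,0,0,0,0.05,5.4],[0,0,0,0,0,0.7,5.4],[0,0,0,0,0,1.4,5.4],[0,0,0,0,0,1.5,5.4],[0,0,0,0,0,1.5,4.6]])

```text
time_s: 17.3
tool_pos: [0.575, 0.0199, 0.0307]
orientation: [0.327, 0.945, 0.001, 0.0]
wrist_force: [0.1, -0.0, 1.0]
finger_gap: 0.0459
```

>>> apply_moves(increments=[[0,0,0,0,0,0,4.4],[0,0,0,0,0,0,4.2],[0,0,0,0,0,0,4.0],[0,0,0,0,0,0,4.0],[0,0,0,0,0,0,4.0]])

```text
time_s: 17.8
tool_pos: [0.5751, 0.0198, 0.0311]
orientation: [0.327, 0.945, 0.001, 0.0]
wrist_force: [-2.6, 0.1, 5.0]
finger_gap: 0.0429
```

>>> apply_moves(increments=[[0,0,0,0,0,0,4.8],[0,0,0,0,0,0,6],[0,0,0,0,0,0,6],[0,0,0,0,0,-2,8.5],[0,0,0,0,0,-5,8.5],[0,0,0,0,0,-9,8.5],[0,0,0,0,0,-9,8.5],[0,0,0,0,0,-9,8.5]])

```text
time_s: 18.6
tool_pos: [0.5757, 0.0197, 0.1221]
orientation: [0.327, 0.945, 0.002, 0.001]
wrist_force: [0.4, 0.6, -0.1]
finger_gap: 0.0847
```

```bash
python3 - <<'E'
from h import *
s=snap('wrist','w9')
hsv=cv2.cvtColor(s['pixels'],cv2.COLOR_RGB2HSV);H,S,V=[hsv[...,i].astype(int) for i in range(3)]
r,c=wrect(s,(H>16)&(H<35)&(S>100)&(V>100),[.572,.022,.049],.049);print(r,intool([r[0]/1e3,r[1]/1e3,.049]))
plan(r[0]/1e3,r[1]/1e3,.12,r[4])
cv2.imwrite('pics/w9c.png',cv2.resize(s['pixels'][150:350,210:420,::-1],None,fx=3,fy=3,interpolation=cv2.INTER_CUBIC))
E
```

```text
[572.7  20.2  70.5  44.2 -38.3] [ 1.89004237 -1.24120641 71.86160071]
row [ 0.0023  0.0018 -1.569 ] [ 0.19 -0.11  0.09] dist mm 2 t 18.65 pos [574.9  19.8 120.9] yhead 51.8 F [ 0.  -0.5 -0.5] gap 84.7 q [-0.58  0.4   0.63  1.69 -0.26  1.14  1.03]
```

View pics/w9c.png

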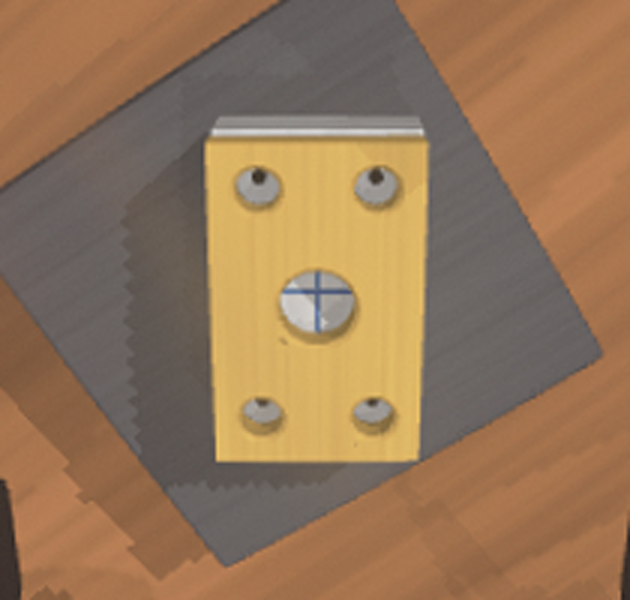

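The template sits square, with the scribed cross visible through its middle hole at (318,300) in the crop. A bright sliver of about 1 mm shows at the far edge. I'll turn the jaws a quarter turn and square up the 70 mm direction too.

>>> apply_moves(increments=[[0,0,1.57,0.1,0,0,8.5],[0,0,1.57,0.1,0,0,8.5],[0,0,1.57,0.1,0,0,8.5],[0,0,1.57,0.1,0,0,8.5],[0,0,1.57,0.1,0,0,8.5],[0,0,1.57,0.1,0,0,8.5],[0,0,1.57,0.1,0,0,8.5],[0,0,1.57,0.1,0,0,8.5]])

```text
time_s: 19.45
tool_pos: [0.5732, 0.0205, 0.1193]
orientation: [0.806, 0.593, -0.0, -0.001]
wrist_force: [0.3, -0.0, -0.6]
finger_gap: 0.0849
```

>>> apply_moves(increments=[[0,0,0.4,0,0,0,8.5],[0,0,0.4,0,0,0,8.5],[0,0,0.4,0,0,0,8.5],[0,0,0.4,0,0,0,8.5]])

```text
time_s: 19.85
tool_pos: [0.5723, 0.0205, 0.1178]
orientation: [0.907, 0.42, -0.002, -0.001]
wrist_force: [-0.2, -0.7, -0.3]
finger_gap: 0.0852
```

```bash
python3 - <<'E'
from h import *
s=snap('wrist');s=snap('wrist')
hsv=cv2.cvtColor(s['pixels'],cv2.COLOR_RGB2HSV);H,S,V=[hsv[...,i].astype(int) for i in range(3)]
r,c=wrect(s,(H>16)&(H<35)&(S>100)&(V>100),[.572,.022,.049],.049);print(r,intool([r[0]/1e3,r[1]/1e3,.049]))
plan(.574,.020,.08,51.7+90)
plan(r[0]/1e3,r[1]/1e3,.08,r[4])
E
```

```text
[574.1  20.9  70.1  46.1 -38.3] [ 1.46124316  1.06595379 69.26612889]
row [-0.0025  0.0013 -0.0306] [0.07 0.15 3.83] dist mm 38 t 19.95 pos [572.5  20.4 118.3] yhead -40.1 F [-0.8 -0.2  0.2] gap 84.9 q [-0.82  0.51  0.98  1.7  -0.45  1.18 -0.42]
row [-0.0025  0.0013 -0.0306] [0.14 0.1  3.83] dist mm 38 t 19.95 pos [572.5  20.4 118.3] yhead -40.1 F [-0.8 -0.2  0.2] gap 84.9 q [-0.82  0.51  0.98  1.7  -0.45  1.18 -0.42]
```

>>> apply_moves(increments=[[0,0,-0.031,0.1,0.2,2,8.5],[-0.002,0.001,-0.031,0.1,0.2,5,8.5],[-0.002,0.001,-0.031,0.1,0.2,7.5,8.5],[-0.002,0.001,-0.031,0.1,0.2,9,8.5],[-0.002,0.001,-0.031,0.1,0.2,9.4,8.5],[-0.002,0.001,-0.031,0.1,0.2,9.5,8.5],[-0.002,0.001,-0.031,0.1,0.2,9.5,8.5]])

```text
time_s: 20.65
tool_pos: [0.5752, 0.0198, 0.0242]
orientation: [0.9, 0.436, 0.0, 0.0]
wrist_force: [0.6, 0.0, -0.3]
finger_gap: 0.0853
```

>>> apply_moves(increments=[[0,0,0,0,0,0.1,8.0],[0,0,0,0,0,0.1,7.6],[0,0,0,0,0,0.1,7.3],[0,0,0,0,0,0.1,7.0],[0,0,0,0,0,0.1,6.8],[0,0,0,0,0,0.1,6.6],[0,0,0,0,0,0.1,6.6],[0,0,0,0,0,0.1,6.6]])

```text
time_s: 21.45
tool_pos: [0.5743, 0.0214, 0.0251]
orientation: [0.9, 0.437, 0.0, -0.002]
wrist_force: [-13.0, 4.0, 23.3]
finger_gap: 0.0686
```

>>> apply_moves(increments=[[0,0,0,0,0,0,7.2],[0,0,0,0,0,0,8.5],[0,0,0,0,0,0,8.5],[0,0,0,0,0,-1,8.5],[0,0,0,0,0,-4,8.5],[0,0,0,0,0,-8,8.5],[0,0,0,0,0,-10,8.5],[0,0,0,0,0,-10,8.5]])

```text
time_s: 22.25
tool_pos: [0.5765, 0.0203, 0.1289]
orientation: [0.9, 0.437, 0.003, -0.001]
wrist_force: [-0.3, 0.5, -0.7]
finger_gap: 0.0853
```

```bash
python3 - <<'E'
from h import *
s=snap('wrist','w10')
hsv=cv2.cvtColor(s['pixels'],cv2.COLOR_RGB2HSV);H,S,V=[hsv[...,i].astype(int) for i in range(3)]
r,c=wrect(s,(H>16)&(H<35)&(S>100)&(V>100),[.572,.022,.049],.049);print(r,cv2.minAreaRect(c),intool([r[0]/1e3,r[1]/1e3,.049]))
plan(.514,.310,.2,137.5)
cv2.imwrite('pics/w10c.png',cv2.resize(s['pixels'][150:350,210:420,::-1],None,fx=3,fy=3,interpolation=cv2.INTER_CUBIC))
E
```

```text
[573.9  20.6  70.1  45.5 -38.3] ((312.5, 253.5), (67.0, 111.0), 90.0) [-1.49507216 -1.07424514 77.91647587]
row [-0.0013 -0.0048  0.0751] [ 18.96 -22.73  -7.19] dist mm 305 t 22.3 pos [575.5  20.8 126.9] yhead -38.2 F [-0.2  0.9 -0.5] gap 85.3 q [-0.81  0.5   0.97  1.69 -0.45  1.19 -0.39]
```

View pics/w10c.png

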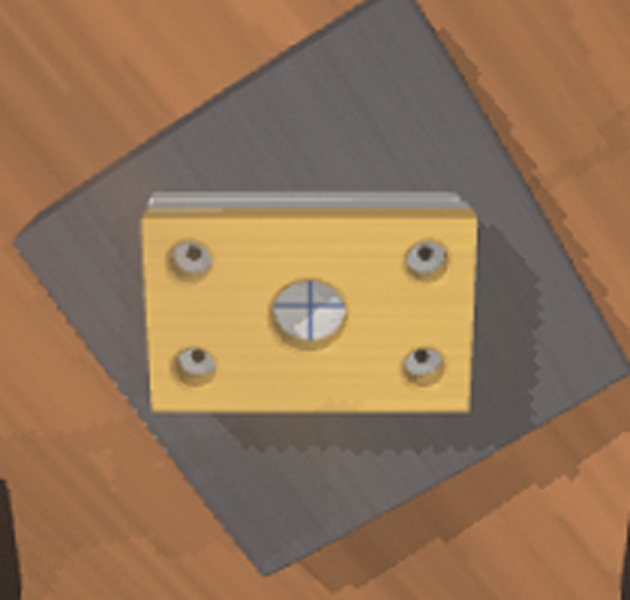

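Seen from the other side the stack is flush, with the cross centred in the hole at (310,308) in the crop. The jaw centring gives a stack centre of about (573.8, 20.7), and the camera agrees. Next, the magnifier.

>>> apply_moves(increments=[[0,0,0.02,1.5,-1.5,-4,6],[0,0,0.075,4.5,-5,-6,4],[0,0,0.075,7.5,-9,-6,4],[0,0,0.075,10.5,-13,-6,4],[0,0,0.075,13.5,-17,-6,4],[0,0,0.075,17,-21,-5,4],[0,0,0.075,19,-22.7,-4,4],[0,0,0.075,19,-22.7,-4,4]])

```text
time_s: 23.1
tool_pos: [0.5109, 0.3166, 0.1647]
orientation: [0.913, 0.407, -0.0, -0.002]
wrist_force: [-0.6, 0.2, -1.5]
finger_gap: 0.0396
```

```bash
cat > mag.py <<'E'
from h import *
snap('wrist');s=snap('wrist','w11');o=ctrl.observe()
np.savez('m.npz',**{k:np.array(v) for k,v in s.items()})
hsv=cv2.cvtColor(s['pixels'],cv2.COLOR_RGB2HSV);H,S,V=[hsv[...,i].astype(int) for i in range(3)]
a=wpix(s,[[.460,.251,.016],[.514,.310,.018],[.557,.357,.018]]);print(a)
m=(V<60).astype(np.uint8)
cs=cv2.findContours(m,cv2.RETR_EXTERNAL,cv2.CHAIN_APPROX_NONE)[0]
for c in cs:
    if cv2.contourArea(c)>200: print(cv2.contourArea(c),cv2.minAreaRect(c))
c=max([c for c in cs if cv2.contourArea(c)>200],key=lambda c:cv2.pointPolygonTest(c,tuple(map(float,a[1])),True))
P=wcast(s,c[:,0,:],.018)[:,:2]*1000
print(cv2.minAreaRect(P.astype(np.float32)))
plan(.514,.310,.05,137.5)
E
python3 mag.py
```

```text
[[319.73209194 311.23382621]
 [320.49545208 224.96040947]
 [321.03663954 145.72861341]]
39668.0 ((316.49993896484375, 411.49993896484375), (548.9998779296875, 134.99996948242188), -0.0)
244.0 ((263.45733642578125, 364.9090270996094), (50.0303955078125, 11.93628978729248), 88.83085632324219)
261.5 ((117.33441162109375, 94.99159240722656), (12.716429710388184, 48.98369216918945), 7.305758953094482)
((378.0371398925781, 241.9019012451172), (62.383880615234375, 11.312629699707031), 44.07318878173828)
row [-0.001  -0.0019  0.0017] [-0.03  0.06 11.67] dist mm 117 t 23.2 pos [513.7 310.4 166.7] yhead -42.4 F [-0.5 -1.2  0.3] gap 39.9 q [-1.29  0.51  0.97  1.57 -0.44  1.29 -0.99]
```

```bash
python3 - <<'E'
from h import *
s=dict(np.load('m.npz'));p=s['pixels'];g=cv2.cvtColor(p,cv2.COLOR_RGB2GRAY).astype(int)
for v in (150,170,190,210,225,240,255): print(v,g[v,300:344].tolist())
print(g[120:300:4,320].tolist())
E
```

```text
150 [115, 116, 115, 115, 117, 119, 124, 125, 125, 122, 124, 112, 75, 55, 57, 58, 59, 58, 60, 58, 57, 58, 58, 57, 61, 58, 59, 59, 60, 57, 52, 50, 78, 101, 104, 103, 101, 101, 100, 100, 101, 112, 121, 120]
170 [123, 123, 123, 123, 124, 121, 117, 117, 115, 117, 117, 104, 69, 55, 56, 57, 58, 59, 59, 57, 57, 57, 56, 55, 57, 58, 56, 58, 57, 55, 52, 49, 90, 108, 103, 103, 100, 102, 101, 101, 101, 103, 100, 103]
190 [128, 127, 126, 124, 123, 122, 115, 113, 113, 113, 117, 105, 73, 54, 55, 58, 56, 58, 58, 57, 56, 57, 57, 57, 56, 57, 56, 56, 57, 54, 52, 56, 83, 100, 98, 98, 97, 96, 98, 101, 104, 107, 105, 107]
210 [132, 133, 131, 132, 129, 125, 126, 125, 124, 126, 123, 114, 87, 51, 56, 56, 57, 57, 57, 57, 58, 56, 57, 57, 57, 56, 56, 57, 57, 53, 51, 63, 89, 105, 104, 104, 103, 102, 103, 103, 104, 102, 102, 102]
225 [125, 124, 124, 123, 119, 118, 122, 123, 125, 127, 130, 119, 90, 52, 59, 58, 58, 59, 61, 58, 57, 60, 59, 59, 57, 59, 58, 58, 57, 54, 50, 64, 89, 107, 105, 104, 103, 102, 101, 99, 98, 100, 102, 106]
240 [128, 129, 130, 129, 129, 122, 121, 120, 120, 118, 120, 111, 89, 56, 58, 61, 61, 58, 58, 61, 60, 62, 59, 60, 62, 59, 61, 62, 58, 59, 53, 76, 101, 110, 109, 109, 110, 109, 108, 108, 107, 106, 108, 107]
255 [132, 133, 133, 134, 133, 124, 121, 120, 122, 123, 125, 123, 113, 84, 60, 61, 62, 62, 62, 60, 62, 63, 62, 63, 62, 62, 61, 63, 62, 59, 63, 89, 106, 104, 108, 106, 111, 112, 114, 115, 115, 115, 114, 114]
[128, 123, 125, 123, 128, 193, 90, 59, 59, 58, 58, 56, 59, 58, 56, 58, 57, 58, 55, 57, 58, 57, 55, 59, 57, 57, 59, 57, 61, 59, 60, 61, 61, 60, 57, 191, 191, 192, 173, 201, 188, 190, 189, 188, 189]
```

```bash
python3 - <<'E'
from h import *
s=snap('wrist')
P=wcast(s,[[321.9,150],[321.5,250],[320,143.5],[320,258.5]],.018)
d=P[0]-P[1];print(np.degrees(np.arctan2(d[1],d[0])),np.round(P*1000,1),np.linalg.norm(P[2]-P[3]),[np.round(intool(p),1) for p in P])
plan(.514,.310,.05,137.5)
E
```

```text
47.53917229155703 [[556.8 351.4  18. ]
 [501.4 290.8  18. ]
 [559.2 356.1  18. ]
 [495.5 286.1  18. ]] 0.09469081154667991 [array([ 59.4,   2.6, 149.6]), array([-22.7,   2.8, 149.3]), array([ 64.5,   1.1, 149.6]), array([-30.2,   1.6, 149.3])]
row [-0.0007 -0.0029 -0.0009] [ 1.000e-02 -1.000e-01  1.174e+01] dist mm 117 t 23.25 pos [514.5 309.  167.4] yhead -42.6 F [ 1.  -0.3 -0. ] gap 40.3 q [-1.29  0.51  0.97  1.57 -0.44  1.29 -0.99]
```

>>> apply_moves(increments=[[0,0,0,0,0.25,4,4],[-0.001,-0.003,-0.001,0,0.25,8,4],[-0.001,-0.003,-0.001,0,0.25,12,4],[-0.001,-0.003,-0.001,0,0.25,14.5,4],[-0.001,-0.003,-0.001,0,0.25,15.7,4],[-0.001,-0.003,-0.001,0,0.25,16.1,4],[-0.001,-0.003,-0.001,0,0.25,16.1,4],[-0.001,-0.003,-0.001,0,0.25,16.1,4]])

```text
time_s: 24.05
tool_pos: [0.5178, 0.3078, 0.008]
orientation: [0.915, 0.403, 0.001, -0.0]
wrist_force: [-1.1, -0.1, 0.5]
finger_gap: 0.0401
```

```bash
python3 - <<'E'
from h import *
s=snap('wrist');plan(.514,.310,.05,137.5)
g=cv2.cvtColor(s['pixels'],cv2.COLOR_RGB2GRAY).astype(int)
np.savez('m.npz',**{k:np.array(v) for k,v in s.items()})
for v in (200,240,280,300,320,340): print(v,[int(x) for x in g[v,220:420:4]])
E
```

```text
row [ 0.0008 -0.0024 -0.0002] [-0.09 -0.4  -4.2 ] dist mm 42 t 24.1 pos [517.7 308.    8. ] yhead -42.5 F [-0.   0.3 -0.4] gap 40.6 q [-1.2   0.69  0.84  1.71 -0.59  1.02 -0.88]
200 [133, 128, 127, 125, 124, 129, 129, 130, 130, 130, 128, 129, 128, 127, 119, 118, 119, 54, 56, 57, 56, 56, 57, 57, 57, 57, 51, 85, 104, 108, 107, 109, 108, 109, 106, 126, 126, 129, 138, 143, 144, 149, 148, 148, 142, 140, 143, 142, 145, 146]
240 [139, 140, 141, 139, 135, 132, 132, 133, 134, 133, 128, 125, 122, 127, 126, 122, 124, 59, 59, 60, 59, 57, 55, 54, 55, 55, 50, 100, 109, 109, 111, 112, 111, 109, 107, 128, 126, 125, 127, 128, 130, 130, 130, 132, 138, 139, 140, 140, 145, 145]
280 [131, 131, 133, 135, 134, 132, 136, 138, 138, 139, 138, 137, 136, 136, 133, 124, 123, 81, 64, 65, 65, 62, 62, 62, 60, 58, 52, 104, 106, 106, 107, 104, 104, 103, 102, 105, 133, 134, 135, 132, 138, 138, 135, 129, 128, 125, 127, 125, 127, 129]
300 [133, 131, 133, 134, 133, 125, 125, 126, 144, 150, 151, 91, 54, 138, 137, 132, 130, 107, 58, 57, 59, 59, 61, 62, 60, 62, 55, 100, 104, 107, 107, 101, 101, 99, 100, 124, 65, 54, 149, 150, 150, 135, 135, 135, 135, 139, 138, 131, 127, 127]
320 [130, 131, 133, 63, 62, 61, 74, 150, 148, 150, 55, 50, 50, 132, 128, 108, 102, 108, 53, 56, 55, 54, 54, 57, 58, 58, 53, 105, 102, 103, 100, 99, 97, 98, 120, 126, 54, 55, 56, 147, 149, 148, 116, 53, 60, 60, 111, 112, 109, 114]
340 [131, 55, 58, 58, 57, 149, 146, 147, 138, 56, 48, 49, 50, 130, 124, 113, 100, 99, 46, 51, 49, 51, 50, 50, 51, 52, 48, 110, 104, 104, 102, 101, 102, 105, 122, 125, 53, 51, 54, 54, 69, 147, 148, 148, 48, 59, 58, 59, 105, 103]
```

>>> apply_moves(increments=[[0,0,0,0,-0.32,0.2,4],[0,0,0,0,-0.32,0.3,3],[0,0,0,0,-0.32,0.3,2.2],[0,0,0,0,-0.32,0.3,1.7],[0,0,0,0,-0.32,0.3,1.2],[0,0,0,0,-0.32,0.3,0.8],[0,0,0,0,-0.32,0.3,0.8],[0,0,0,0,-0.32,0.3,0.8]])

```text
time_s: 24.9
tool_pos: [0.5154, 0.3103, 0.0053]
orientation: [0.915, 0.403, 0.001, -0.0]
wrist_force: [-2.0, -0.7, 5.9]
finger_gap: 0.0143
```

>>> apply_moves(increments=[[0,0,0,0,0,-0.5,0.8],[0,0,0,0,0,-2,0.8],[0,0,0,0,0,-5,0.8],[0,0,0,0,0,-9,0.8],[0,0,0,0,0,-13,0.8],[0,0,0,0,0,-16,0.8],[0,0,0,0,0,-17.5,0.8],[0,0,0,0,0,-17.5,0.8]])

```text
time_s: 25.7
tool_pos: [0.5161, 0.3103, 0.1827]
orientation: [0.915, 0.403, 0.003, -0.001]
wrist_force: [0.6, 0.1, -0.8]
finger_gap: 0.014
```

```bash
python3 - <<'E'
from h import *
t=dict(np.load('top.npz'));s=dict(np.load('scene.npz'))
# subpixel red maps
for n,c,(u0,v0,u1,v1) in(('top',t,(314,172,328,188)),('scene',s,(316,264,332,284))):
    p=c['pixels'].astype(int);print(n);print((p[...,0]-(p[...,1]+p[...,2])//2)[v0:v1,u0:u1])
def proj(c):
    M=cv2.Rodrigues(np.array(c['rvec'],float))[0];return c['K']@np.c_[M,np.ravel(c['tvec'])]
for a,b in (((320.2,182.5),(323.5,271.6)),((320.2,183),(323.5,271.2)),((320.6,182),(323.2,272)),((320.2,182.5),(323.5,273))):
    X=cv2.triangulatePoints(proj(t),proj(s),np.array(a,float),np.array(b,float)).ravel();X=X[:3]/X[3];print(np.round(X*1000,1))
plan(.6,.2,.2,137.5)
sc=snap('wrist');
E
```

```text
top
[[  1   1   2   2   2   2   3   4   5   6   3   2   4   5]
 [  0   1   2   2   1   2   2   4   8   4   2   3   4   5]
 [  1   2   2   2   2   1   2   4   7   4   3   4   3   7]
 [  1   0   1   1   1   1   3   5   7   3   3   3   4   7]
 [  2   0   0   0   1   2   6  11  10   4   2   3   2   9]
 [  5   4   4   3   2   5  26  66  41   7   2   3   5  12]
 [ 31  25  21  11   9  11  61 136  65  10   4   5   6  19]
 [ 77  75  69  56  48  39  95 152  53   9   7   6  11  30]
 [ 94  93  90  87  83  89 127 140  40  13  11   9  15  35]
 [ 94  92  92  91  92 108 156 145  75  53  45  31  33  53]
 [ 89  89  89  90  91 121 172 127  88  80  76  68  68  77]
 [ 89  89  89  88  92 123 166 107  86  86  85  82  83  83]
 [ 90  89  88  89  92 106 128  86  87  86  87  87  87  90]
 [ 85  86  87  89  91  94  95  89  89  90  90  88  89  93]
 [ 85  83  85  86  86  89  90  90  89  91  91  89  93  93]
 [ 85  84  85  83  83  84  86  86  88  90  92  91  94  94]]
scene
[[  1   0   1   0   0   0  -1  -1  -2  -1  -1  -1  -1  -1  -1  -1]
 [  1   0   0   0   1   0  -1  -2  -1  -2  -2  -1  -2  -1  -2  -2]
 [  1   0  
[... 754 characters left out ...]
2  70  76  67  62  64  66  65  55  32]
 [ 57  57  61  64  66  67  64  59  50  47  54  63  66  65  56  33]
 [ 66  65  66  68  67  68  65  51  35  33  47  61  66  67  58  35]
 [ 68  67  66  68  67  67  64  50  30  26  41  60  66  66  57  36]
 [ 67  67  66  66  67  67  66  54  31  22  37  57  66  66  56  34]
 [ 67  66  65  67  67  67  65  56  33  22  34  55  66  66  55  31]
 [ 66  66  65  65  66  66  67  60  38  22  32  53  66  67  55  31]]
[692.7  -1.4 121.7]
[691.3  -1.3 121.7]
[694.   -2.6 122.2]
[694.   -1.7 116.6]
row [ 0.0012 -0.0066 -0.0004] [-2.44 13.64 -1.73] dist mm 140 t 25.7 pos [516.1 310.3 182.7] yhead -42.5 F [ 0.6  0.1 -0.8] gap 14.0 q [-1.29  0.5   0.98  1.55 -0.43  1.31 -1.  ]
```

```bash
python3 - <<'E'
from h import *
plan(.574,.101,.183,0)
t=dict(np.load('top.npz'));s=dict(np.load('scene.npz'))
def proj(c):
    M=cv2.Rodrigues(np.array(c['rvec'],float))[0];return c['K']@np.c_[M,np.ravel(c['tvec'])]
for a,b in (((319.9,184.),(323.5,271.2)),((319.9,184.),(323.5,271.6)),((319.9,184.),(323.6,270.9))):
    X=cv2.triangulatePoints(proj(t),proj(s),np.array(a,float),np.array(b,float)).ravel();X=X[:3]/X[3];print(np.round(X*1000,1))
E
```

```text
row [ 0.0019 -0.0034 -0.7419] [-11.43  18.47  -0.28] dist mm 217 t 25.75 pos [515.1 310.1 180.5] yhead -42.5 F [ 0.2 -0.9 -1.9] gap 14.3 q [-1.29  0.51  0.98  1.55 -0.43  1.31 -1.  ]
[ 6.893e+02 -5.000e-01  1.184e+02]
[ 6.897e+02 -6.000e-01  1.170e+02]
[ 6.891e+02 -4.000e-01  1.195e+02]
```

>>> apply_moves(increments=[[0,0,-0.08,-1,1.5,0,0.8],[0,0,-0.2,-3,4.5,0,0.8],[0,0,-0.33,-5,8,0,0.8],[0,0,-0.46,-7,11.5,0,0.8],[0,0,-0.58,-9,14.5,0,0.8],[0,0,-0.68,-10.5,17,0,0.8],[0,0,-0.74,-11.4,18.5,0,0.8],[0,0,-0.74,-11.4,18.5,0,0.8]])

```text
time_s: 26.55
tool_pos: [0.5739, 0.0971, 0.1784]
orientation: [0.709, 0.705, 0.0, -0.0]
wrist_force: [-0.4, -0.4, -0.5]
finger_gap: 0.0143
```

>>> apply_moves(increments=[[0,0,0,0,0,1,0.8],[0,0,0,0,0,2.2,0.8],[0,0,0,0,0,3.2,0.8],[0,0,0,0,0,4,0.8],[0,0,0,0,0,4,0.8],[0,0,0,0,0,4,0.8]])

```text
time_s: 27.15
tool_pos: [0.5738, 0.0974, 0.1382]
orientation: [0.709, 0.705, 0.0, -0.0]
wrist_force: [0.5, -0.7, -1.0]
finger_gap: 0.0147
```

```bash
python3 - <<'E'
from h import *
W=[snap('wrist') for _ in range(4)];T=[snap('top') for _ in range(4)];S=[snap('scene') for _ in range(4)]
for n,L in zip('wts',(W,T,S)):
    d=dict(L[-1]);d['range_z']=np.median([l['range_z'] for l in L],0);d['pixels']=np.mean([l['pixels'] for l in L],0).round().astype(np.uint8)
    np.savez('e_'+n+'.npz',**{k:np.array(v) for k,v in d.items()})
a=[np.load('e_%s.npz'%n)['pixels'] for n in 'wts']
wi=cv2.resize(a[0],(400,300))
tc=cv2.resize(a[1][140:265,265:365],(400,500),interpolation=cv2.INTER_CUBIC)
sc=cv2.resize(a[2][215:340,270:370],(400,500),interpolation=cv2.INTER_CUBIC)
im=np.zeros((600,800,3),np.uint8);im[:300,:400]=wi;im[100:600,400:800]=tc[:,:];im[300:600,:400]=cv2.resize(a[2][225:330,270:410],(400,300),interpolation=cv2.INTER_CUBIC)
cv2.imwrite('pics/end.png',im[:,:,::-1])
plan(.574,.101,.118,0)
E
```

```text
row [ 0.0004 -0.0005 -0.0061] [0.39 0.01 2.04] dist mm 21 t 27.75 pos [573.9  97.1 138.4] yhead -0.3 F [ 0.2 -0.3 -1.3] gap 14.6 q [-0.86  0.45  0.85  1.65 -0.36  1.2   0.06]
```

View pics/end.png

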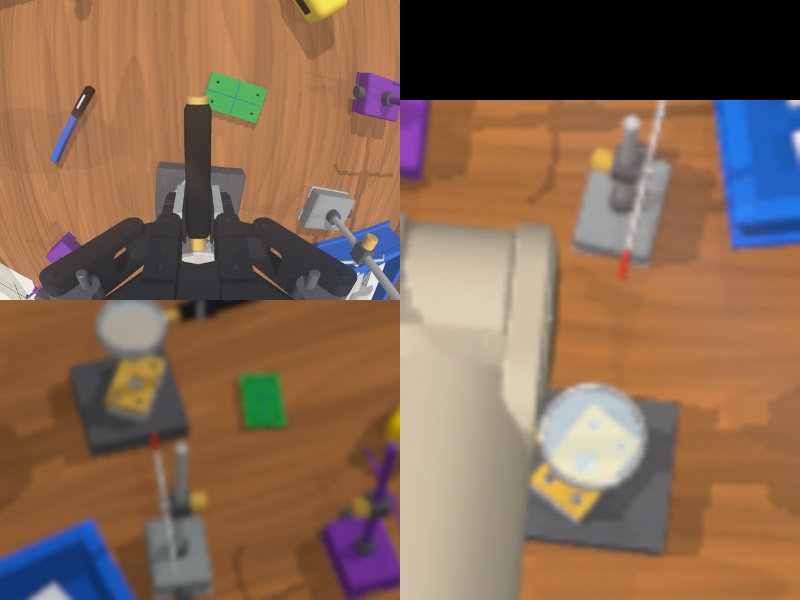

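Top crop: the lens is at about (592,436), over the stack. Scene crop: the lens is at (132,325), and the red tip of the grey gauge is at (155,437). I'll triangulate lens and tip with the same pair of cameras, so calibration errors cancel.

```bash
cat > fin.py <<'E'
from h import *
t=dict(np.load('e_t.npz'));s=dict(np.load('e_s.npz'))
def proj(c):
    M=cv2.Rodrigues(np.array(c['rvec'],float))[0];return c['K']@np.c_[M,np.ravel(c['tvec'])]
def tri(a,b):
    X=cv2.triangulatePoints(proj(t),proj(s),np.array(a,float),np.array(b,float)).ravel();return X[:3]/X[3]*1000
def ell(c,u0,v0,r):
    k=6;x=cv2.resize(c['pixels'][v0-r:v0+r,u0-r:u0+r],None,fx=k,fy=k,interpolation=cv2.INTER_CUBIC)
    h=cv2.cvtColor(x,cv2.COLOR_RGB2HSV).astype(int);return x,h
tx,th=ell(t,313,224,22)
ci=cv2.HoughCircles(cv2.medianBlur(cv2.cvtColor(tx,cv2.COLOR_RGB2GRAY),7),cv2.HOUGH_GRADIENT,1,200,param1=80,param2=15,minRadius=75,maxRadius=95)
print('hough',ci)
tc=None
if ci is not None: tc=np.array(ci[0,0,:2])/6+[291,202]-0.42
sx,sh=ell(s,316,234,22)
m=((sh[...,1]<95)&(sh[...,2]>95)).astype(np.uint8)*255
m=cv2.morphologyEx(m,cv2.MORPH_OPEN,np.ones((9,9)))
cs=max(cv2.findContours(m,cv2.RETR_EXTERNAL,cv2.CHAIN_APPROX_NONE)[0],key=cv2.contourArea)
e=cv2.fitEllipse(cv2.convexHull(cs));print('scene ell',e,cv2.boundingRect(cs))
sc=np.array(e[0])/6+[294,212]-0.42
print(tc,sc)
if tc is not None: print('lens tri',tri(tc,sc),'top cast z .138+',cast(t,tc,.141)*1000)
print('tip tri',[np.round(tri((319.9,184.0),(323.5,v)),1) for v in (270.9,271.2,271.6)])
print('expected lens from tool',ctrl.observe()['tool_pos']*1000+[0,-80,2.7])
# tip in current averaged images
for c,(u0,v0,u1,v1) in((t,(317,176,324,188)),(s,(319,266,329,280))):
    p=c['pixels'].astype(int);print((p[...,0]-(p[...,1]+p[...,2])//2)[v0:v1,u0:u1])
for c,(u0,v0,u1,v1) in((t,(314,172,328,188)),(s,(316,264,332,284))):
    p=c['pixels'];x=world(c)
    hh=cv2.cvtColor(p,cv2.COLOR_RGB2HSV).astype(int);q=((hh[...,0]<5)|(hh[...,0]>172))&(hh[...,1]>150);M=np.zeros_like(q);M[v0:v1,u0:u1]=q[v0:v1,u0:u1]
    zz=x[...,2][M];print('depth z',np.round(np.sort(zz)*1000))
x=world(t);print('lens top depth',np.round(np.median(x[219:230,308:319,2])*1000,1))
# template from top (before) offset check
E
python3 fin.py
```

```text
hough [[[135.5 130.5  77.4]]]
scene ell ((132.16986083984375, 135.8638916015625), (141.2371063232422, 154.94534301757812), 91.76087951660156) (57, 67, 152, 139)
[313.16333397 223.33      ] [315.60831014 234.22398193]
lens tri [574.66383819  17.54510394 140.52220324] top cast z .138+ [[574.26374245  16.52606316 141.        ]]
tip tri [array([ 6.890e+02, -5.000e-01,  1.195e+02]), array([ 6.893e+02, -5.000e-01,  1.184e+02]), array([ 6.897e+02, -6.000e-01,  1.170e+02])]
expected lens from tool [573.91413186  17.07057855 141.11266086]
[[  1   0   1   5  10  10   3]
 [  3   2   4  25  64  39   6]
 [ 10   9  10  59 132  63   8]
 [ 54  45  37  90 146  49   7]
 [ 83  81  84 123 135  37  12]
 [ 88  88 104 151 139  72  50]
 [ 86  88 116 167 122  84  76]
 [ 85  88 120 163 102  83  82]
 [ 87  89 102 122  85  85  84]
 [ 86  87  90  95  86  86  87]
 [ 83  83  87  88  87  87  88]
 [ 81  81  82  84  83  84  87]]
[[  3   4   2  -1  -2  -2  -1  -1  -2  -1]
 [  0   0  -1  -2  -1  -1  -1  -1  -2  -1]
 [ -2  -2  -1  -2  -2  -2   0  -1  -2  -2]
 [ -1  -2  -2  -1  -1   0   0  -1  -1  -1]
 [ -1  -1   0   2   8   7   3   0  -1  -1]
 [ -1  -2   2  15  32  33  17   3  -1   0]
 [ -1  -1   4  32  65  68  39  10   1   2]
 [ -1   0   6  39  81  88  56  20  11  13]
 [  2   4  10  36  79  98  69  35  29  33]
 [ 14  17  23  42  80 102  80  54  49  52]
 [ 35  38  43  54  80  98  81  63  61  63]
 [ 54  57  58  63  71  76  67  62  65  66]
 [ 65  66  66  65  59  50  46  53  63  67]
 [ 67  69  68  65  51  35  33  47  62  67]]
depth z [118. 121. 121. 122. 122. 123. 123.]
depth z [  7.  18. 117. 117. 118. 119. 119. 119. 120. 121.]
lens top depth 144.5
```

```bash
cat >> fin.py <<'E'
print('----')
print('boundary',[np.round(tri((321.1,177.0),(324.2,v)),1) for v in (277.,277.5,278)],'tip',np.round(tri((319.9,184.0),(323.6,271.4)),1))
x=world(t);xs=world(s)
f=lambda x,u0,v0,u1,v1:np.round(np.median(x[v0:v1,u0:u1,2])*1000,1)
print('top: block',f(x,318,242,330,250),'bench',f(x,345,190,390,215),'gauge base',f(x,312,170,318,176),'|scene block',f(xs,300,265,312,272),'bench',f(xs,345,275,352,300),f(xs,230,240,280,260))
for name,c,xx,(u0,v0,u1,v1) in(('t',t,x,(314,172,328,188)),('s',s,xs,(316,264,332,284))):
    hh=cv2.cvtColor(c['pixels'],cv2.COLOR_RGB2HSV).astype(int);q=((hh[...,0]<5)|(hh[...,0]>172))&(hh[...,1]>130);M=np.zeros_like(q);M[v0:v1,u0:u1]=q[v0:v1,u0:u1];M&=xx[...,2]>.1;print(name,np.median(xx[M]*1000,0),M.sum())
E
python3 fin.py | sed -n '/----/,$p'
```

```text
----
boundary [array([708.8,  -4.3, 119.3]), array([709.3,  -4.4, 117.5]), array([709.7,  -4.5, 115.7])] tip [ 6.895e+02 -5.000e-01  1.177e+02]
top: block 25.3 bench 0.3 gauge base 30.7 |scene block 23.3 bench -1.7 -1.7
t [696.68271273  -4.33154141 121.59436063] 7
s [699.73619253  -1.88349462 118.79222643] 8
```

```bash
cat > blk.py <<'E'
from h import *
w=dict(np.load('e_w.npz'));o=ctrl.observe()
M=R.from_rotvec(np.ravel(w['rvec']));tv=np.ravel(w['tvec']);To=R.from_quat(o['orientation'])
Rct=M*To;tct=M.apply(o['tool_pos'])+tv      # cam from tool
def ext(pos,q):
    A=R.from_quat(q);m=Rct*A.inv();return dict(K=w['K'],rvec=m.as_rotvec(),tvec=tct-m.apply(pos))
for n,pos,yh in(('w9',[.5749,.0198,.1209],51.8),('w10',[.5755,.0208,.1269],-38.2)):
    a=np.radians(yh);y=np.array([np.cos(a),np.sin(a),0]);z=np.array([0,0,-1.])
    s=ext(np.array(pos),R.from_matrix(np.c_[np.cross(y,z),y,z]).as_quat())
    p=cv2.imread('pics/%s.png'%n)[:,:,::-1].copy();hsv=cv2.cvtColor(p,cv2.COLOR_RGB2HSV);H,S,V=[hsv[...,i].astype(int) for i in range(3)]
    T,c=wrect(s,(H>16)&(H<35)&(S>100)&(V>100),[.573,.021,.049],.049)
    g=(S<45);g[360:]=0
    m=cv2.morphologyEx(g.astype(np.uint8),cv2.MORPH_OPEN,np.ones((5,5)))
    m|=cv2.drawContours(np.zeros_like(m),[c],-1,1,-1);m=cv2.morphologyEx(m,cv2.MORPH_CLOSE,np.ones((7,7)))
    B,cb=wrect(s,m>0,[.573,.021,.025],.025)
    print(n,'templ',T,'block',B,cv2.boundingRect(cb))
E
python3 blk.py
```

```text
w9 templ [572.3  20.6  70.2  44.1 -38.2] block [571.   12.9 108.7 108.   -5.7] (201, 136, 208, 201)
w10 templ [572.9  21.4  69.6  45.3 -38.2] block [571.8  13.9 109.4 107.7  84.2] (217, 146, 201, 195)
```

>>> apply_moves(increments=[[0,0,0,0.1,0,0.5,0.8],[0,0,-0.003,0.3,0,1.2,0.8],[0,0,-0.005,0.35,0,1.9,0.8],[0,0,-0.005,0.35,0,2.17,0.8],[0,0,-0.005,0.35,0,2.17,0.8],[0,0,-0.005,0.35,0,2.17,0.8]])

```text
time_s: 28.35
tool_pos: [0.574, 0.1004, 0.1167]
orientation: [0.708, 0.707, 0.0, 0.0]
wrist_force: [0.3, 0.4, 0.0]
finger_gap: 0.0146
```

```bash
cat > lens.py <<'E'
from h import *
from scipy.optimize import least_squares
for _ in range(3): snap('top')
T=[snap('top') for _ in range(4)];S=[snap('scene') for _ in range(4)]
for n,L in zip('ts',(T,S)):
    d=dict(L[-1]);d['range_z']=np.median([l['range_z'] for l in L],0);d['pixels']=np.mean([l['pixels'] for l in L],0).round().astype(np.uint8)
    np.savez('e_'+n+'.npz',**{k:np.array(v) for k,v in d.items()})
t=d=dict(np.load('e_t.npz'));t0=dict(np.load('top.npz'))
z=ctrl.observe()['tool_pos'][2]+.0027
plan(.5738,.1007,.1167,0)
lab=cv2.cvtColor(t['pixels'],cv2.COLOR_RGB2LAB).astype(np.float32)
lab=cv2.GaussianBlur(lab,(0,0),.6)
K=t['K'];Rm=cv2.Rodrigues(np.array(t['rvec'],float))[0]
c0=np.array([ctrl.observe()['tool_pos'][0],ctrl.observe()['tool_pos'][1]-.080])
pts=[]
for a in np.radians(np.arange(0,360,6)):
    rr=np.arange(.028,.046,.0004);P=np.c_[c0[0]+rr*np.cos(a),c0[1]+rr*np.sin(a),np.full(len(rr),z)]
    uv=cv2.projectPoints(P,np.array(t['rvec'],float),np.array(t['tvec'],float),K,None)[0][:,0].astype(np.float32)
    v=cv2.remap(lab,uv[:,0].reshape(1,-1),uv[:,1].reshape(1,-1),cv2.INTER_LINEAR)[0]
    # rim is bright: outer bright->dark edge = strongest drop in L
    g=np.diff(v[:,0])[8:];i=np.argmin(g)+8
    if g.min()<-2: pts.append((np.degrees(a),rr[i]*1000,*(P[i,:2]*1000)))
pts=np.array(pts)
f=lambda x:np.hypot(pts[:,2]-x[0],pts[:,3]-x[1])-36
q=least_squares(f,[c0[0]*1000,c0[1]*1000],loss='soft_l1',f_scale=1.)
print('lens top fit',q.x,'n',len(pts),'res',np.round(np.median(abs(f(q.x))),2),'tool exp',c0*1000)
x=rect(t,(lambda h:(h[...,1]<60)&(h[...,2]<120))(cv2.cvtColor(t0['pixels'],cv2.COLOR_RGB2HSV)),.025,(285,205,342,260));print('block0',x)
# block fully: depth-less sides; compare edges at right/bottom in current image
E
python3 lens.py; sed -i 's/(313,224,22)/(313,224,22)/' fin.py; python3 fin.py | head -4
```

```text
row [ 0.0005 -0.0005 -0.0011] [ 0.01 -0.02  0.  ] dist mm 0 t 28.9 pos [574.  100.6 116.7] yhead -0.1 F [ 0.  -0.3 -1.1] gap 14.0 q [-0.85  0.48  0.83  1.67 -0.38  1.16  0.08]
lens top fit [574.50303398  21.32691008] n 60 res 0.9 tool exp [573.97969228  20.60354782]
block0 [569.5  12.5 109.  107.4  -5.7]
hough [[[123.5 141.5  80.1]]]
scene ell ((141.88768005371094, 163.12332153320312), (140.44921875, 157.38682556152344), 101.71260070800781) (64, 94, 152, 136)
[311.16333397 225.16333397] [317.22794668 238.76722026]
lens tri [574.05790283  22.48077597 115.96438411] top cast z .138+ [[569.18078741  21.8613988  141.        ]]
```

>>> apply_moves(increments=[[0,0,0,-0.05,0,0,0.8],[0,0,0,-0.05,0,0,0.8],[0,0,0,-0.05,0,0,0.8]])

```text
time_s: 29.2
tool_pos: [0.5739, 0.1001, 0.1167]
orientation: [0.707, 0.707, 0.0, -0.0]
wrist_force: [1.2, 0.6, -0.9]
finger_gap: 0.0141
```

```bash
python3 lens.py; python3 - <<'E'
from h import *
t=dict(np.load('e_t.npz'));x=world(t)*1000
m=(x[...,2]>105)&(np.hypot(x[...,0]-574,x[...,1]-21)<35)
P=x[m];A=np.c_[P[:,0]-574,P[:,1]-21,np.ones(len(P))]
k=np.linalg.lstsq(A,P[:,2],rcond=None)[0];r=P[:,2]-A@k
i=abs(r)<5;k=np.linalg.lstsq(A[i],P[i,2],rcond=None)[0];print('plane tilt deg x,y',np.degrees(np.arctan(k[:2])),'h',k[2],i.sum())
o=ctrl.observe();print(o['tool_pos'],o['orientation'],np.abs(o['dq']).max())
E
```

```text
row [ 0.0004 -0.0005 -0.0011] [ 0.06 -0.01  0.  ] dist mm 1 t 29.75 pos [573.9 100.1 116.7] yhead -0.1 F [-0.2 -0.4 -1.2] gap 14.4 q [-0.85  0.48  0.83  1.68 -0.38  1.16  0.08]
lens top fit [574.36158489  21.02478771] n 60 res 0.95 tool exp [573.93878079  20.10626504]
block0 [569.5  12.5 109.  107.4  -5.7]
plane tilt deg x,y [ 4.69988857 58.73540141] h 140.59383263053053 24
[0.57393878 0.10010627 0.11673294] [ 7.07485624e-01  7.06727657e-01  3.31391687e-04 -2.86537176e-05] 0.0005452831923657647
```

```bash
python3 - <<'E'
from h import *
t=dict(np.load('e_t.npz'));x=world(t)*1000
print(np.round(x[210:240:2,296:328:2,2]).astype(int))
E
```

```text
[[541 522 493   2   2   1   1  -1   0  -1  -4   3   0  -1  -1  -1]
 [539 507 486  24  24  25   3 126 128  -5   0   1  -1   2   0  -2]
 [539 490  28  27  26 127 123 122 121 123 126 128  27  29  20   0]
 [541 478  28 127 123 123 123 119 121 126 125 122 130  25  25  19]
 [538 450  26 126 122 125 126 123 126 126 120 122 123 127  23  28]
 [535  26 126 124 123 120 124 122 126 122 120 125 123 122  28  30]
 [536  25 125 120 123 117 120 120 122 123 123 118 122 119 125  30]
 [533 126 118 121 121 124 122 123 124 119 124 122 120 123 127  26]
 [530 123 120 124 125 121 120 120 124 123 120 121 122 123 127  24]
 [522  30 128 124 121 122 125 125 121 126 126 120 123 127 128  24]
 [520  26 129 123 123 125 122 123 122 124 121 120 122 124  28  22]
 [512  29  53 128 122 127 122 120 123 119 120 124 122 128  25  21]
 [502  50  49 122 129 124 123 121 126 123 124 121 130  29  25  27]
 [ 21  35  45  49 117 128 127 125 125 126 127 127  27  24  28  24]
 [ 24  29  32  49  47  48  47 119 122 113  27  25  26  26  25  26]]
```

The top depth view shows the glass flat at about 122 mm and the rim top at about 127.5 mm all round. So the magnifier is level with its lens centre at about 119 mm, and the pointer tip reads about 119 mm. The arm is still, so I'm handing in.

```bash
python3 -c "
from h import *
print(job.hand_in());o=ctrl.observe();print(o['time_s'],o['tool_pos'],o['finger_gap'])"
```

```text
the job is handed in; nothing more can be done
None
the job is handed in; nothing more can be done
```

The job is handed in at about 30 s of the 64 s allowed, with the arm still holding the magnifier over the template.

- **Plates:** I lowered the loose blank onto the lower one until light contact, then set the template on both (it touched at about 14 N, and I backed off before letting go). I closed the jaws on the plates across both directions to square them up. The last views before I fetched the magnifier showed the edges flush and the scribed cross centred in the middle hole.
- **Centring:** by arm position the lens is within about 1 mm of the hole centre. By the top camera the lens itself is at (574.4, 21.0) mm, against (573.8, 20.7) for the stack. A rougher top-camera reading of the stack, taken from the block, disagreed by 2–3 mm. I trusted the jaw-based position instead.
- **Height and level:** the depth picture shows the rim and glass level, with the lens centre at about 119 mm. The pointer tip measured between 117.7 and 120.5 mm depending on the method. One two-camera estimate put the lens about 1.7 mm below the tip. My first tilt calculation failed because it picked up part of the arm, so I checked level by reading the depth values directly.
- **Other things:** the gauge's red tip looked the same in the pictures before and after. I kept clear of the look-alikes and the other objects but did not check each one again at the end.

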